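Empty the dish drainer at the food stall

TASK

Put away what stands in the dish drainer. First turn the utensil carousel so that its one empty hook points squarely to the front, then hang the turner on that hook by its wire loop and leave the hook facing front. Lean the chopping board on its stand, standing on the same edge as now and lying flat against the sloping backrest, roughly centred; leave the bowl, the jar and the sauce bottle where they are.

Things in the scene. Friction and masses are not known exactly. Their poses are not given: they have to be found in the camera images.
- carousel_base: fixed foot of the utensil carousel: square steel plate 160 x 160 x 14 mm with a 22 mm post. Origin: centre of the underside, on the turning axis; z up. Its -x side is its front (roughly towards the robot). On the post turns a rack of five equal arms 72 degrees apart; four carry utensils (ladle, fork, skimmer, spoon, each about 240 mm long, they swing a little), one is empty
- carousel (a joint): angle of the rack about the upright post, positive anticlockwise from above; 0 or any whole turn = empty hook to the front. No stops; starts at 1.1 to 5.2; light friction (0.1 N m: 1.5 N of push on an arm), stays where left. Arms: 6 mm rods, nearly level from the 44 mm hub outwards, centre line 281 mm up at the hub, 280 mm up at 60 mm from the axis
- free_hook (a point): seat of the empty hook, on its rod's centre line, 88 mm from the turning axis, 275 mm above the counter. Beyond it the rod turns up to a tip 100 mm from the axis, its top 15 mm above the seat. A loop goes over the tip from outside, in towards the post, then down. Axes: carousel_base's, turned by the joint; the hook points to this frame's -x
- carousel_knob (a point): on the turning axis, middle of the round steel knob on top of the rack: 34 mm across, its grip part from 297 to 311 mm above the counter (top 313 mm), just above the 44 mm hub (top 290 mm); axes as free_hook
- drainer: fixed dish drainer: white tray 180 x 180 mm, floor 12 mm above the counter; origin centre of the underside, z up. Steel wire hoops along y, 110 mm wide, 85 mm high, at x = -15, 7, 29, 51, 73 mm; the board stands at x = 40 mm (18 mm free between wires). At x = -58 mm a narrow caddy, inside 12 (x) by 80 mm (y), rim 82 mm above the counter, holds the turner
- turner: steel slotted turner (spatula) standing head down in the caddy, about 120 g, 241 mm tall. Origin: middle of the head's lower edge; z up to the loop, y across. Head 72 (y) x 6 mm (x), to z = 89 mm; shank 14 x 8 mm; black grip 24 (y) x 12 mm (x), z = 125 to 205 mm; above it a loop of 5 mm wire, its hole 20 mm wide (y), z = 205 to 235.5 mm, hole axis along x. Hangs flat side to the post
- turner_loop (a point): point in the top of the turner's loop where the centre of the hook's rod lies when it hangs (z = 232.5 mm of the turner, 3 mm below the loop's inner top); axes as the turner
- turner_grip (a point): point on the axis of the turner's grip, z = 190 mm; axes as the turner. If held across its width (y) below the loop, the hook passes between the fingers
- board: small wooden chopping board standing on its long edge in the drainer: 12 mm thick (x), 160 mm wide (y), 150 mm tall (z), about 200 g; origin: centre of its lower edge face
- board_top (a point): middle of the board's upper edge; axes as the board
- stand: fixed board stand: wooden base 120 x 190 mm, rubber pad on it 14 mm above the counter, x = -45 to 13 mm; origin on the counter, z up, front to -x. Steel-wire backrest 138 mm wide slopes back (to +x) 20 degrees from upright; its front plane meets pad height at x = 15 mm, ends 114 mm up the slope. Lying flat on it, the board's origin is at x = 9, z = 16 mm and its top clear above
- bowl: bystander: steel bowl 110 mm across, 45 mm high; origin: centre of its underside
- jar: bystander: white jar 72 mm across, 100 mm high; origin: centre of its underside
- sauce: bystander: amber bottle 56 mm across, 170 mm high; origin: centre of its underside
Mind the look-alikes: they are no part of the job. Of the things like the board, leave any that is black or grey; of the rest the smaller one is meant.

How it is judged:
By the outcome, as a careful person would: the job done as asked, in the order asked, and still so for the second after the job is handed in, with the robot touching nothing.
It also fails if it takes over 70 s, if anything falls off the work surface, if the arm or the gripper's body presses on something with over 40 N, if the wrist force passes 120 N, or if a joint passes its speed limit or range.

ROBOT

A 6-joint arm with a two-finger parallel gripper is mounted at the origin on the work surface. World frame = base frame: x ahead of the robot, y to its left, z up, the work surface at z = 0. Lengths are in m, angles in rad, forces in N, time in s.
With the tool pointing down it reaches from about 0.35 to 0.775 m from the base axis. Payload 7.3 kg.
Tool frame: the origin (TCP) lies between the finger pads; the fingertips stand ahead of it and the grasp point (between the pads) lies 6 mm ahead of it (robot.tip_extent is the x of the fingertips in the tool frame, in m); x points along the fingers, z is the direction in which the jaws open and shut, and the axes are right-handed (so a half turn about x gives the same grasp; the last joint's range is limited). The gripper opens to 92 mm and grips with 3 to 60 N. Pads are 19 mm wide; open, the fingers measure 130 mm over their backs; the gripper's body (75 mm by 190 mm) begins 47 mm behind the grasp point.
Start: joints at [1.034, 0.342, 1.524, -0, 1.275, -0.146], TCP at [0.2, 0.485, 0.252] pointing down, gripper open.
Joint ranges: [-2.53, 2.53], [-0.77, 2.02], [0.04, 2.7], [-1, 4.14], [0.28, 2.66], [-3.11, 3.11]. Speed limits (rad/s): [2.57, 2.57, 3.14, 3.14, 3.14, 3.14].

INTERFACE

Orientations are given as [roll, pitch, yaw] about the fixed x, y, z axes, in that order (R = Rz(yaw) Ry(pitch) Rx(roll)).
In Python, from cell import robot gives the robot as it stands. The module is installed in compiled form; this text tells all that it offers.
- The arm moves only by the shell command python3 -m creep 'ROWS' [FORCE]. ROWS is JSON, a list of rows, each an object with "translation": the shift along the tool's x, y, z in m, a list of three; "twist": the turn, a rotation vector about the tool's x, y, z in rad, a list of three; "hand": the opening in per cent of the stroke, from 0 (shut) to 100 (fully open). A call has 1 to 5 rows; each row is the pose to reach, as a shift and turn from the pose measured when the call began, along the tool's axes at that moment; what a row does not reach only later rows make up. A row lasts 1/10 s, in which the tool goes at most 50 mm and 8.59 degrees, less where a joint would pass 70% of its speed; a pose out of reach is approached as far as the arm can. A call with a gripper value outside its range is refused whole. The fingers move at their own pace and stop on an object; FORCE is the grip in N (left out, the last holds). Time passes only in rows, so rows that repeat a pose let the fingers close. It gives the time, the measured TCP pose, the force and the opening at its end, in the units of the state.
- robot.observe(): the state, without advancing time (a new reading comes with each control period).
- robot.read_camera(name): name is "scene" or "top" or "wrist"; returns the picture (420x560x3 uint8, blue, green, red); there is no depth.
- robot.calibration(name): a dict with "intrinsics" (3x3 intrinsics, pixels), "dist" ([k1, k2, p1, p2, k3] as OpenCV has them; the pictures are not rectified), "cam_to_world" (4x4, takes a point from camera to world coordinates); the wrist camera has in their place "mount" (4x4, takes a point from camera to tool coordinates, whose origin is the TCP and whose axes are the tool frame's). Camera axes: x right, y up, looking along -z (the intrinsics and any distortion apply to the point x, -y, -z); pixel columns grow to the right and rows downward; lengths in m; the calibration is good to about 2 mm. A picture is of the moment at which its call begins: read the wrist's pose just before it. calibration takes no time and is no camera call.
- robot.hand_in(): hands the job in, once; it reports no verdict.
The state is a dict: "time": time; "qpos": joint angles; "qvel": joint speeds; "joint_efforts": joint torques, N m; "tool_pos": TCP position; "tool_rot": TCP orientation; "contact_force": force on the tool from outside, world axes, zero at the start; "torque": the same for the moment, N m; "opening": finger opening in m.
Only numpy, scipy, OpenCV 4.12 (cv2) and the standard library are available. Lean on these libraries where they do the work, as an engineer would, in place of code of your own. Each camera call takes 0.05 s, during which the arm holds its last target. There are 200 camera calls.

## Working session

There is one attempt and no reset: what is moved stays moved. The work goes in short steps, Python scripts to look and compute and a shell command to move; the robot and the scene stay as the last step left them, time stands still between calls to the robot, and variables do not carry over. Pictures are saved under pics/ and viewed, about 8 in all and at most 12, crops included, and the job is handed in when it is done.

```bash
mkdir -p pics
cat > h.py <<'E'
import numpy as np, cv2
from cell import robot
from scipy.spatial.transform import Rotation as R
def tool(s=None):
    s=s or robot.observe(); T=np.eye(4); T[:3,:3]=R.from_euler('xyz',s['tool_rot']).as_matrix(); T[:3,3]=s['tool_pos']; return T
def cam(name,T=None):
    c=robot.calibration(name)
    M=np.array(c['cam_to_world']) if 'cam_to_world' in c else (tool() if T is None else T)@np.array(c['mount'])
    return np.array(c['intrinsics']),np.array(c['dist']),M
def ray(px,C):
    K,d,M=C; p=cv2.undistortPoints(np.array([[px]],float),K,d)[0,0]
    return M[:3,3], M[:3,:3]@np.array([p[0],-p[1],-1.])
def atz(px,z,C):
    o,v=ray(px,C); return o+v*(z-o[2])/v[2]
def proj(P,C):
    K,d,M=C; p=(np.atleast_2d(P)-M[:3,3])@M[:3,:3]; p=p*[1,-1,-1]
    return cv2.projectPoints(p.reshape(-1,1,3),np.zeros(3),np.zeros(3),K,d)[0][:,0]
def tri(obs):
    A=np.zeros((3,3));b=np.zeros(3)
    for px,C in obs:
        o,v=ray(px,C); v=v/np.linalg.norm(v); P=np.eye(3)-np.outer(v,v); A+=P;b+=P@o
    return np.linalg.solve(A,b)
E
python3 - <<'E'
from h import *
np.set_printoptions(precision=4,suppress=True)
s=robot.observe();print(s);print(robot.tip_extent)
for n in('scene','top','wrist'):
    im=robot.read_camera(n);cv2.imwrite(f'pics/{n}0.png',im);C=cam(n);print(n,C[0].tolist(),C[1],C[2])
a=cv2.imread('pics/scene0.png');b=cv2.imread('pics/top0.png')
cv2.imwrite('pics/scene0b.png',cv2.resize(a,(800,600)));cv2.imwrite('pics/top0b.png',cv2.resize(b,(800,600)))
E
```

```text
{'time': 0.0, 'qpos': array([ 1.034 ,  0.3427,  1.525 ,  0.    ,  1.2754, -0.146 ]), 'qvel': array([ 0.0003,  0.0015, -0.0004, -0.001 ,  0.0009, -0.0002]), 'joint_efforts': array([ -0.0002, -43.1235, -24.4222,   0.0718,   0.0557,  -0.0001]), 'tool_pos': array([0.1998, 0.4851, 0.2511]), 'tool_rot': array([ 2.9852,  1.5693, -2.118 ]), 'contact_force': array([ 0.5177,  0.869 , -0.1083]), 'torque': array([0.0408, 0.0143, 0.0054]), 'opening': 0.0921251273305664}
0.025
scene [[499.86892800251076, 0.0, 285.83566094937004], [0.0, 499.86892800251076, 202.47952366407483], [0.0, 0.0, 1.0]] [-0.1002  0.      0.      0.      0.    ] [[ 0.6786 -0.4329  0.5934  1.411 ]
 [ 0.7344  0.4152 -0.5369 -0.9525]
 [-0.014   0.8001  0.5997  1.1113]
 [ 0.      0.      0.      1.    ]]
top [[488.50561956027906, 0.0, 272.2640487167292], [0.0, 488.50561956027906, 210.9039874368978], [0.0, 0.0, 1.0]] [-0.0323  0.      0.      0.      0.    ] [[ 0.0034  0.9804 -0.1972  0.1722]
 [-1.      0.003  -0.0022 -0.1367]
 [-0.0015  0.1972  0.9804  1.8052]
 [ 0.      0.      0.      1.    ]]
wrist [[371.5810557831104, 0.0, 284.2618249590552], [0.0, 371.5810557831104, 211.07746951977515], [0.0, 0.0, 1.0]] [-0.0691  0.      0.      0.      0.    ] [[ 0.381  -0.8958 -0.229   0.1375]
 [ 0.9246  0.3688  0.0957  0.5109]
 [-0.0013 -0.2482  0.9687  0.3852]
 [ 0.      0.      0.      1.    ]]
```

View pics/scene0b.png

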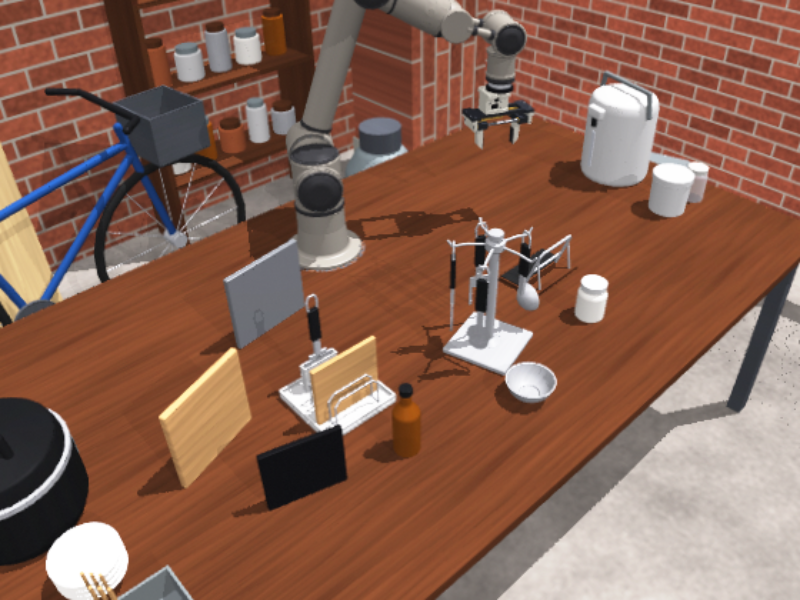

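View pics/top0b.png

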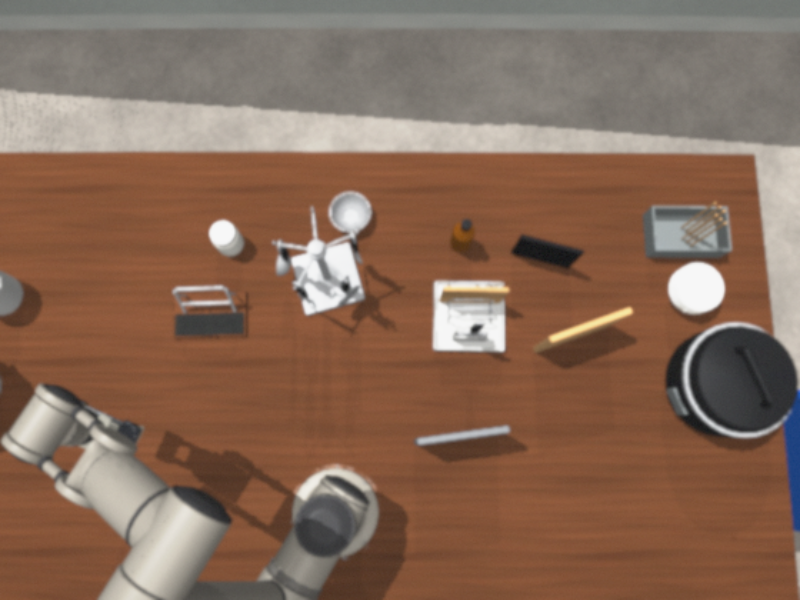

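The scene view shows the carousel at (490,300), the drainer with the turner at (315,320) and the small board at (345,378), and the stand at (540,262). In the top view the carousel is at (320,270), with an apparently empty arm pointing away from the robot at (312,215). The drainer is at (470,316) and the stand at (208,312). I'll enlarge these for pixel reading.

Run:
```python
import cv2,numpy as np
b=cv2.imread('pics/top0.png');a=cv2.imread('pics/scene0.png')
def crop(im,x0,y0,w,h,s):
    c=cv2.resize(im[y0:y0+h,x0:x0+w],None,fx=s,fy=s,interpolation=cv2.INTER_CUBIC)
    for k in range(0,w,10):
        cv2.line(c,(k*s,0),(k*s,6 if k%50 else 14),(0,255,255),1)
        if (x0+k)%20==0: cv2.putText(c,str(x0+k),(k*s,16),0,.35,(0,255,255),1)
    for k in range(0,h,10):
        cv2.line(c,(0,k*s),(6,k*s),(0,255,255),1)
        if (y0+k)%20==0: cv2.putText(c,str(y0+k),(8,k*s+4),0,.35,(0,255,255),1)
    return c
t1=crop(b,110,140,160,90,5)   # stand+carousel
t2=crop(b,290,180,90,80,5)
cv2.imwrite('pics/c1.png',t1)
s1=crop(a,180,140,230,170,3)
s2=np.zeros((600,800,3),np.uint8)
cv2.imwrite('pics/c2.png',crop(a,190,145,200,150,4))
cv2.imwrite('pics/c3.png',t2)
```

```text
(no output)
```

View pics/c1.png

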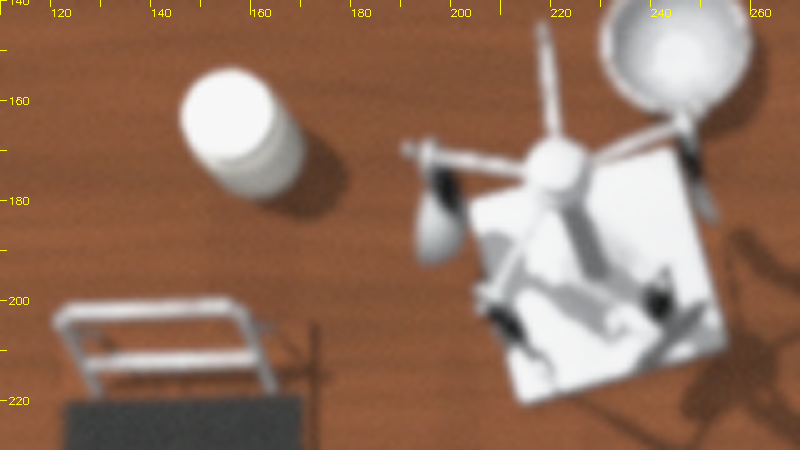

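View pics/c2.png

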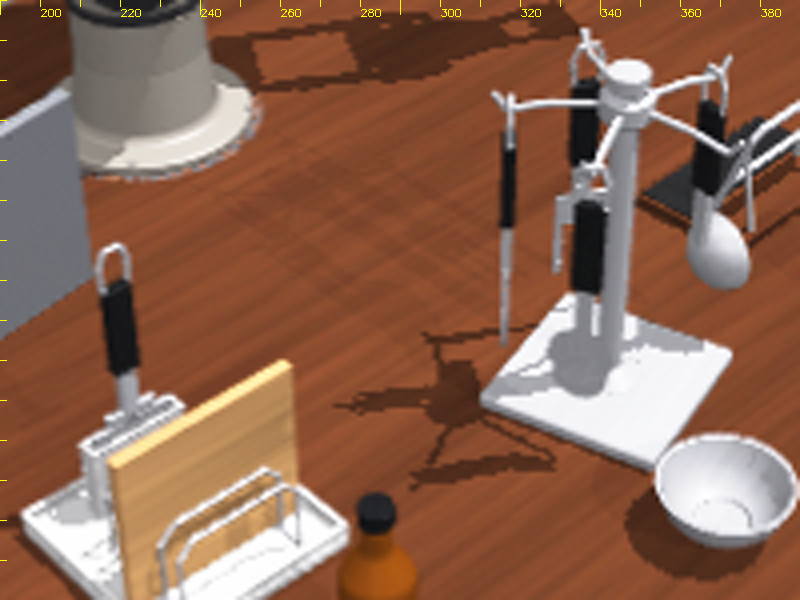

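View pics/c3.png

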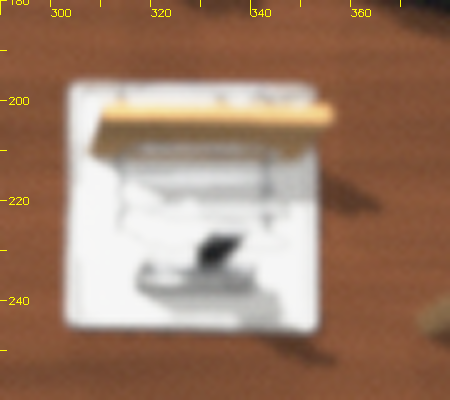

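Readings so far: the empty arm points away from the robot (tip at top pixel about (218,144), knob at (221,173)). The base plate corners are at (204,180), (244,170), (255,210) and (215,221). Board top edge runs (310–356, 202), and the turner's loop top in the scene view is at (218,207).

Run:
```python
from h import *
np.set_printoptions(precision=4,suppress=True)
C=cam('top');S=cam('scene');T=tool();print('tool R\n',T[:3,:3]);print('cam in tool',np.array(robot.calibration('wrist')['mount']))
k=atz((221,173.4),.313,C);print('knob',k, tri([((221,173.4),C),((347.5,163),S)]))
P=np.array([atz(p,.014,C) for p in[(204,180),(244,170),(255.4,209.6),(214.8,220.6)]]);print('plate',P[:,:2],P.mean(0)) 
print('tip',atz((218.2,144),.288,C), tri([((218.2,144),C),((377,182),S)]))
P=np.array([atz(p,.018,C) for p in[(304,196.6),(353,197),(353.6,246),(303,245.6)]]);print('drainer',P[:,:2],P.mean(0))
print('board top',atz((310.6,202.8),.162,C),atz((356.6,202.8),.162,C))
for px in [(219.5,307.5-45),(262,235)]: print('board scene',atz(px,.162,S))
print('scene loop top',atz((218.5,207),.253,S))
for n,p,z in [('padL',(123,220.4),.014),('padR',(170,220.2),.014),('padL2',(122.5,234),.014),('padR2',(171,234),.014),('topL',(122.4,203),.121),('topR',(157.6,200.6),.121)]: print(n,atz(p,z,C))
```

```text
tool R
 [[-0.0006 -0.9246  0.3809]
 [-0.001   0.3809  0.9246]
 [-1.      0.0002 -0.0012]]
cam in tool [[ 0.0001  0.2484 -0.9687 -0.134 ]
 [-0.      0.9687  0.2484  0.0674]
 [ 1.      0.      0.0001 -0.0001]
 [ 0.      0.      0.      1.    ]]
knob [0.593  0.0293 0.313 ] [0.5968 0.0322 0.3066]
plate [[ 0.6512  0.1265]
 [ 0.6909 -0.0247]
 [ 0.5372 -0.0696]
 [ 0.4949  0.0813]] [0.5936 0.0284 0.014 ]
tip [0.6994 0.0437 0.288 ] [0.7024 0.0458 0.2837]
drainer [[ 0.5868 -0.2517]
 [ 0.5859 -0.4358]
 [ 0.4008 -0.4327]
 [ 0.4018 -0.2463]] [ 0.4938 -0.3416  0.018 ]
board top [ 0.5316 -0.265   0.162 ] [ 0.5321 -0.4235  0.162 ]
board scene [ 0.5474 -0.4205  0.162 ]
board scene [ 0.5398 -0.2603  0.162 ]
scene loop top [ 0.445  -0.3369  0.253 ]
padL [0.4945 0.4252 0.014 ]
padR [0.4959 0.2488 0.014 ]
padL2 [0.4431 0.4238 0.014 ]
padR2 [0.4439 0.2428 0.014 ]
topL [0.5379 0.3977 0.121 ]
topR [0.5469 0.273  0.121 ]
```

```bash
cat >> h.py <<'E'
def to(pos,Rm=None):
    "shift and turn in the tool axes from the present pose to a TCP pose"
    T=tool(); t=T[:3,:3].T@(np.array(pos)-T[:3,3])
    w=np.zeros(3) if Rm is None else R.from_matrix(T[:3,:3].T@Rm).as_rotvec()
    print('translation',np.round(t,4).tolist(),'twist',np.round(w,3).tolist(),'| mm',round(1e3*np.linalg.norm(t)),'deg',round(np.degrees(np.linalg.norm(w)),1))
def axes(x,z):
    x=np.array(x,float);x/=np.linalg.norm(x);z=np.array(z,float);z-=x*(x@z);z/=np.linalg.norm(z)
    return np.c_[x,np.cross(z,x),z]
E
python3 - <<'E'
from h import *
to([.594,.029,.42])
E
```

```text
translation [-0.1686, -0.5382, -0.2718] twist [0.0, 0.0, 0.0] | mm 626 deg 0.0
```

```bash
python3 -m creep '[{"translation":[-0.169,-0.17,-0.085],"twist":[0,0,0],"hand":100},{"translation":[-0.169,-0.17,-0.085],"twist":[0,0,0],"hand":100},{"translation":[-0.169,-0.17,-0.085],"twist":[0,0,0],"hand":100},{"translation":[-0.169,-0.17,-0.085],"twist":[0,0,0],"hand":100},{"translation":[-0.169,-0.17,-0.085],"twist":[0,0,0],"hand":100}]'
python3 - <<'E'
from h import *
print(robot.observe()['qpos']);to([.594,.029,.42],axes([0,0,-1],[.381,.925,0]))
E
```

```text
time: 0.65
tool_pos: [0.3232, 0.3429, 0.4188]
tool_rot: [2.939, 1.569, -2.163]
contact_force: [0.1, 0.1, -0.2]
opening: 0.0919
[ 6.52402711e-01  1.64893886e-01  1.31100226e+00 -4.36382156e-04
  1.66698253e+00 -5.27919822e-01]
translation [-0.001, -0.3699, -0.1872] twist [0.0, -0.001, -0.0] | mm 415 deg 0.1
```

```bash
python3 -m creep '[{"translation":[0,-0.2,-0.1],"twist":[0,0,0],"hand":100},{"translation":[0,-0.2,-0.1],"twist":[0,0,0],"hand":100},{"translation":[0,-0.2,-0.1],"twist":[0,0,0],"hand":100},{"translation":[0,-0.2,-0.1],"twist":[0,0,0],"hand":100},{"translation":[0,-0.2,-0.1],"twist":[0,0,0],"hand":100}]' >/dev/null
python3 -m creep '[{"translation":[0,-0.17,-0.088],"twist":[0,0,0],"hand":100},{"translation":[0,-0.17,-0.088],"twist":[0,0,0],"hand":100},{"translation":[0,-0.17,-0.088],"twist":[0,0,0],"hand":100},{"translation":[0,-0.17,-0.088],"twist":[0,0,0],"hand":100},{"translation":[0,-0.17,-0.088],"twist":[0,0,0],"hand":100}]'
python3 - <<'E'
from h import *
C=cam('wrist'); im=robot.read_camera('wrist');cv2.imwrite('pics/w1.png',im)
np.save('w1.npy',tool())
print(robot.observe()['qpos'])
print(proj([[.594,.029,.313],[.6955,.0425,.29]],C))
E
```

```text
time: 1.65
tool_pos: [0.5977, 0.02, 0.4155]
tool_rot: [2.564, 1.565, -2.547]
contact_force: [-0.7, 0.2, -1.1]
opening: 0.092
[-0.08977886  0.43165253  0.94753976 -0.00245657  1.76690361 -1.26355811]
[[295.77043711 211.42494991]
 [360.53960682 313.77775152]]
```

View pics/w1.png

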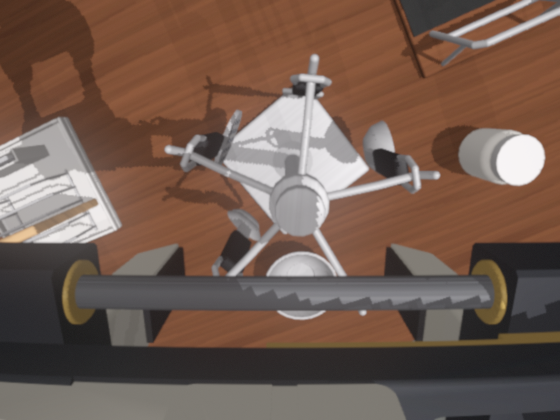

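Wrist view: knob at (301,213), empty hook tip at (363,312), the other tips at (315,62), (172,151) and (436,176). Plate corners are at (222,160), (300,85) and (368,168).

Run:
```python
from h import *
np.set_printoptions(precision=4,suppress=True)
C=cam('wrist',np.load('w1.npy'))
k=atz((301,213),.313,C);print(k)
for p in[(363,312),(315,62),(172,151),(436,176)]:
    t=atz(p,.288,C);d=t-k;print(t,np.linalg.norm(d[:2]),np.degrees(np.arctan2(d[1],d[0])))
P=[atz(p,.014,C)[:2] for p in[(222,160),(300,85),(368,168)]];print(P)
d=P[1]-P[2];print(np.degrees(np.arctan2(d[1],d[0])));d=P[1]-P[0];print(np.degrees(np.arctan2(d[1],d[0])),(P[0]+P[2])/2)
to([.594,.031,.320])
```

```text
[0.5952 0.0342 0.313 ]
[0.6952 0.0475 0.288 ] 0.10085363517094531 7.565054008704247
[0.5087 0.0807 0.288 ] 0.09823468573481023 151.7286881018348
[ 0.5245 -0.0342  0.288 ] 0.09835220192760845 -135.92981899469694
[0.6137 0.1327 0.288 ] 0.10022813619088598 79.37857958675046
[array([ 0.5541, -0.0593]), array([0.5017, 0.0838]), array([0.6464, 0.1313])]
-161.8375371168291
110.09510076186227 [0.6002 0.036 ]
translation [0.0962, 0.0052, 0.0074] twist [0.0, 0.0, 0.0] | mm 97 deg 0.0
```

```bash
python3 -m creep '[{"translation":[0.05,0.005,0.008],"twist":[0,0,0],"hand":100},{"translation":[0.096,0.005,0.008],"twist":[0,0,0],"hand":100},{"translation":[0.096,0.005,0.008],"twist":[0,0,0],"hand":50},{"translation":[0.096,0.005,0.008],"twist":[0,0,0],"hand":0},{"translation":[0.096,0.005,0.008],"twist":[0,0,0],"hand":0}]' 15
python3 -m creep '[{"translation":[0,0,0],"twist":[0,0,0],"hand":0},{"translation":[0,0,0],"twist":[0,0,0],"hand":0},{"translation":[0,0,0],"twist":[0,0,0],"hand":0}]'
```

```text
time: 2.2
tool_pos: [0.5958, 0.0318, 0.3243]
tool_rot: [-2.015, 1.568, -0.841]
contact_force: [-0.1, -0.5, 1.2]
opening: 0.0726
time: 2.5
tool_pos: [0.5963, 0.0318, 0.3257]
tool_rot: [-1.679, 1.565, -0.505]
contact_force: [0.0, -0.3, -0.7]
opening: 0.0484
```

```bash
python3 -m creep '[{"translation":[0.0065,-0.0005,0],"twist":[0,0,0],"hand":0},{"translation":[0.0065,-0.0005,0],"twist":[0,0,0],"hand":0},{"translation":[0.0065,-0.0005,0],"twist":[0,0,0],"hand":0},{"translation":[0.0065,-0.0005,0],"twist":[0,0,0],"hand":0}]'
python3 -c "
from h import *
s=robot.observe();print(s['qpos'],s['opening']);T=tool();print(T[:3,:3])"
```

```text
time: 2.9
tool_pos: [0.5965, 0.031, 0.3184]
tool_rot: [-2.058, 1.566, -0.884]
contact_force: [-0.3, -2.8, -4.4]
opening: 0.0324
[-0.07472814  0.43981123  1.19177706 -0.00317099  1.50698866 -1.24801842] 0.032411564093685424
[[ 0.00277133 -0.92210037  0.38694085]
 [-0.00338087  0.38693149  0.92210227]
 [-0.99999044 -0.00386365 -0.00204519]]
```

```bash
for i in 1 2; do python3 -m creep '[{"translation":[0,0,0],"twist":[0.149,0,0],"hand":0},{"translation":[0,0,0],"twist":[0.298,0,0],"hand":0},{"translation":[0,0,0],"twist":[0.447,0,0],"hand":0},{"translation":[0,0,0],"twist":[0.596,0,0],"hand":0},{"translation":[0,0,0],"twist":[0.745,0,0],"hand":0}]'; done
python3 -c "
from h import *
s=robot.observe();print(s['qpos'],s['opening'],s['torque']);T=tool();print(np.degrees(np.arctan2(T[1,2],T[0,2])))"
```

```text
time: 3.4
tool_pos: [0.5966, 0.0312, 0.3183]
tool_rot: [-1.214, 1.566, -0.791]
contact_force: [0.7, -0.7, -1.9]
opening: 0.0326
time: 3.9
tool_pos: [0.5969, 0.0312, 0.3184]
tool_rot: [-0.378, 1.566, -0.706]
contact_force: [1.5, -1.5, -1.5]
opening: 0.0326
[-0.07466848  0.44021126  1.19119303 -0.00271523  1.50648106  0.2530321 ] 0.032594338650498926 [-0.29571553  0.09652061  0.09610769]
-18.765942237969085
```

```bash
for i in 1 2; do python3 -m creep '[{"translation":[0,0,0],"twist":[0.149,0,0],"hand":0},{"translation":[0,0,0],"twist":[0.298,0,0],"hand":0},{"translation":[0,0,0],"twist":[0.447,0,0],"hand":0},{"translation":[0,0,0],"twist":[0.596,0,0],"hand":0},{"translation":[0,0,0],"twist":[0.745,0,0],"hand":0}]' >/dev/null; done
python3 - <<'E'
from h import *
s=robot.observe();print(s['time'],s['qpos'],s['opening'],s['torque']);T=tool();print(np.degrees(np.arctan2(T[1,2],T[0,2])))
im=robot.read_camera('wrist');cv2.imwrite('pics/w2.png',im);np.save('w2.npy',T)
im=robot.read_camera('top');cv2.imwrite('pics/top2.png',im)
C=cam('wrist',T);a=np.radians(196.3)
print(proj([[.5945+.1*np.cos(a),.0315+.1*np.sin(a),.288]],C))
E
```

```text
4.9 [-0.07509585  0.440497    1.19078025 -0.00303922  1.50638639  1.75280476] 0.03263625279612136 [-0.30474257  0.20351792  0.07777931]
-104.72041108938129
[[378.43980644 410.06459021]]
```

View pics/w2.png

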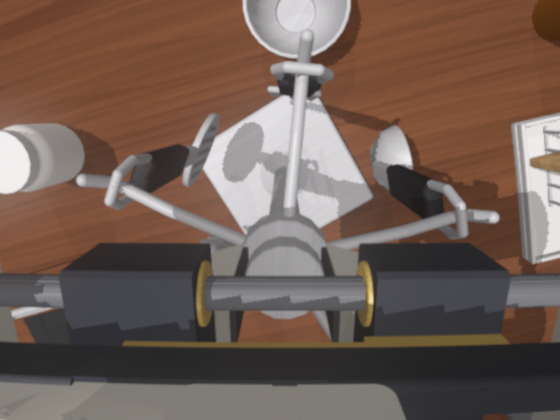

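Wrist view with the knob gripped: arm tips at (306,35), (85,181) and (493,217). Plate corners at about (322,95) and (372,194), with the hook itself hidden behind the gripper.

Run:
```python
from h import *
np.set_printoptions(precision=4,suppress=True)
C=cam('wrist',np.load('w2.npy'))
t=[atz(p,.288,C)[:2] for p in[(306,35),(85,181),(493,217)]];print(t)
c=np.array([.5955,.0325])
for q in t: d=q-c;print(np.linalg.norm(d),np.degrees(np.arctan2(d[1],d[0])))
# circle centre with r=.1
from scipy.optimize import least_squares
f=lambda v:np.concatenate([v[:2]+.0995*np.array([np.cos(v[2]+k*1.25664),np.sin(v[2]+k*1.25664)])-q for k,q in zip((0,1,-1),t)])
s=least_squares(f,[*c,-.36]);print(s.x[:2],np.degrees(s.x[2])%72,s.fun)
s=least_squares(f,[*c,.9]);print(s.x[:2],np.degrees(s.x[2])%72,s.cost)
P=[atz(p,.014,C)[:2] for p in[(322,95),(372,194)]];d=P[0]-P[1];print(P,np.degrees(np.arctan2(d[1],d[0])))
# plate yaw from the top picture: white mask, fit lines
im=cv2.imread('pics/top0.png');C=cam('top')
g=im.min(2)[160:230,195:265];m=(g>150).astype(np.uint8)
print(cv2.minAreaRect(np.argwhere(m)[:,::-1].astype(np.float32)))
```

```text
[array([ 0.6905, -0.0032]), array([0.6569, 0.1091]), array([ 0.5922, -0.0696])]
0.10144977239912983 -20.57850402981501
0.09817494226562654 51.27271654114169
0.10211475524393787 -91.8339896191782
[0.596  0.0303] 52.204832535962886 [-0.0008 -0.0002  0.0001 -0.0002  0.0007  0.0004]
[0.596  0.0303] 52.20486245848307 7.023761168970492e-07
[array([ 0.6731, -0.0343]), array([ 0.546 , -0.0662])] 14.10827140739975
((28.722848892211914, 29.67986488342285), (59.74182891845703, 57.31600570678711), 87.27368927001953)
```

Hook measured at 196.2°, against a base front of about 196.2°. I'll release the knob, rise and head for the turner.

```bash
python3 -m creep '[{"translation":[0,0,0],"twist":[0,0,0],"hand":70},{"translation":[0,0,0],"twist":[0,0,0],"hand":70},{"translation":[-0.04,0,0],"twist":[0,0,0],"hand":70},{"translation":[-0.08,0,0],"twist":[0,0,0],"hand":70},{"translation":[-0.08,0,0],"twist":[0,0,0],"hand":70}]'
python3 - <<'E'
from h import *
to([.40,-.28,.36],axes([1,0,-1],[0,-1,0]))
E
```

```text
time: 5.5
tool_pos: [0.598, 0.0314, 0.4048]
tool_rot: [1.591, 1.555, -0.23]
contact_force: [0.1, -0.3, 1.1]
opening: 0.0637
translation [0.0429, -0.1156, 0.3507] twist [-0.236, 0.1, 0.766] | mm 372 deg 46.2
```

```bash
python3 -m creep '[{"translation":[0,-0.015,0.047],"twist":[-0.04,0.015,0.13],"hand":70},{"translation":[0.005,-0.03,0.094],"twist":[-0.08,0.03,0.26],"hand":70},{"translation":[0.01,-0.045,0.14],"twist":[-0.12,0.05,0.39],"hand":70},{"translation":[0.02,-0.06,0.185],"twist":[-0.16,0.07,0.52],"hand":70},{"translation":[0.025,-0.075,0.23],"twist":[-0.2,0.085,0.65],"hand":70}]'
python3 - <<'E'
from h import *
s=robot.observe();print(s['qpos'].tolist())
to([.379,-.34,.25],axes([1,0,-1],[0,-1,0]))
E
```

```text
time: 6.0
tool_pos: [0.4836, -0.1477, 0.3811]
tool_rot: [1.621, 0.977, -0.008]
contact_force: [-0.0, 1.0, 0.6]
opening: 0.0642
[-0.6482783755362683, -0.04877068502211164, 1.774150973269533, 0.4188332995549228, 0.9633607637436882, 0.8186626406604042]
translation [0.0511, -0.1489, 0.2008] twist [-0.056, 0.01, 0.192] | mm 255 deg 11.5
```

```bash
python3 -m creep '[{"translation":[0.01,-0.03,0.04],"twist":[-0.05,0.01,0.14],"hand":70},{"translation":[0.02,-0.06,0.08],"twist":[-0.056,0.01,0.192],"hand":70},{"translation":[0.03,-0.09,0.12],"twist":[-0.056,0.01,0.192],"hand":70},{"translation":[0.04,-0.12,0.16],"twist":[-0.056,0.01,0.192],"hand":70},{"translation":[0.05,-0.149,0.2],"twist":[-0.056,0.01,0.192],"hand":70}]'
python3 - <<'E'
from h import *
s=robot.observe();print(s['qpos'].tolist())
T=tool();im=robot.read_camera('wrist');cv2.imwrite('pics/w3.png',im);np.save('w3.npy',T)
C=cam('wrist',T);print(proj([[.436,-.341,.253],[.436,-.341,.217],[.436,-.341,.137]],C))
E
```

```text
time: 6.5
tool_pos: [0.4056, -0.2877, 0.2845]
tool_rot: [1.567, 0.784, -0.002]
contact_force: [0.4, 0.3, -0.4]
opening: 0.0643
[-1.1879180724771674, 0.07836237568508407, 2.0361042162590883, 0.9529496304678461, 0.9361142545954005, -0.17813996643185007]
[[388.31660168 252.59570542]
 [373.53086791 277.4297167 ]
 [351.91446169 313.40746773]]
```

View pics/w3.png

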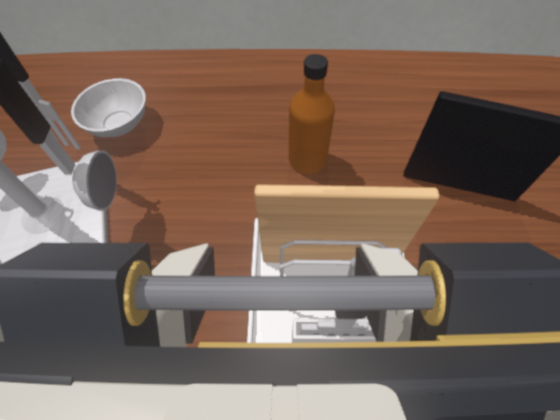

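The wrist view shows the caddy rim at about x 293–373, y 322, with the board behind it at (345,190). The turner itself is hidden behind the right finger. I'll check its position from the top view and the caddy rim.

Run:
```python
from h import *
np.set_printoptions(precision=4,suppress=True)
C=cam('top');W=cam('wrist',np.load('w3.npy'))
print('grip top',atz((338,228),.217,C),'grip low',atz((330.5,233),.137,C),'caddy rim top-cam',atz((317.5,233),.082,C),atz((341,233),.082,C))
print('caddy wrist back rim',atz((293,321),.082,W),atz((371,321),.082,W))
print('board top wrist',[atz(p,.162,W) for p in((256,186),(436,188),(256,196),(435,199))])
S=cam('scene')
print('scene: grip ends', atz((217,216),.217,S),atz((221.5,238),.137,S),'loop',atz((218.5,207),.253,S))
```

```text
grip top [ 0.4349 -0.35    0.217 ] grip low [ 0.4305 -0.3344  0.137 ] caddy rim top-cam [ 0.4389 -0.2945  0.082 ] [ 0.4391 -0.3784  0.082 ]
caddy wrist back rim [ 0.4439 -0.2961  0.082 ] [ 0.4436 -0.3684  0.082 ]
board top wrist [array([ 0.5394, -0.2635,  0.162 ]), array([ 0.5379, -0.4199,  0.162 ]), array([ 0.5291, -0.2639,  0.162 ]), array([ 0.5266, -0.4167,  0.162 ])]
scene: grip ends [ 0.4362 -0.34    0.217 ] [ 0.4439 -0.3387  0.137 ] loop [ 0.445  -0.3369  0.253 ]
```

```bash
python3 -m creep '[{"translation":[0,0,0.047],"twist":[0,0,0],"hand":70},{"translation":[0,0,0.051],"twist":[0,0,0],"hand":70},{"translation":[0.01,-0.03,0.051],"twist":[0,0,0],"hand":70},{"translation":[0.023,-0.065,0.051],"twist":[0,0,0],"hand":70},{"translation":[0.023,-0.065,0.051],"twist":[0,0,0],"hand":70}]'
python3 - <<'E'
from h import *
s=robot.observe();print(s['qpos'].tolist())
to([.4328,-.339,.1642],axes([1,0,-1],[0,-1,0]))
E
```

```text
time: 7.05
tool_pos: [0.3714, -0.3421, 0.2152]
tool_rot: [1.577, 0.791, -0.001]
contact_force: [0.3, -0.8, 0.7]
opening: 0.0641
[-1.3226029231745287, 0.24539572651299055, 2.065226169024751, 1.030571388160424, 0.9176080060609639, -0.4415869307559384]
translation [0.0794, 0.0078, -0.0032] twist [-0.007, 0.001, 0.006] | mm 80 deg 0.6
```

```bash
python3 -m creep '[{"translation":[0.03,0.007,-0.003],"twist":[-0.007,0,0.006],"hand":70},{"translation":[0.06,0.0075,-0.003],"twist":[-0.007,0,0.006],"hand":70},{"translation":[0.079,0.0075,-0.003],"twist":[-0.007,0,0.006],"hand":70},{"translation":[0.079,0.0075,-0.003],"twist":[-0.007,0,0.006],"hand":0},{"translation":[0.079,0.0075,-0.003],"twist":[-0.007,0,0.006],"hand":0}]' 30
python3 -m creep '[{"translation":[0,0,0],"twist":[0,0,0],"hand":0},{"translation":[0,0,0],"twist":[0,0,0],"hand":0},{"translation":[0,0,0],"twist":[0,0,0],"hand":0},{"translation":[0,0,0],"twist":[0,0,0],"hand":0}]'
python3 - <<'E'
from h import *
print(robot.observe()['opening'])
im=robot.read_camera('wrist');cv2.imwrite('pics/w4.png',im);np.save('w4.npy',tool())
E
```

```text
time: 7.55
tool_pos: [0.4331, -0.3389, 0.1654]
tool_rot: [1.569, 0.785, -0.0]
contact_force: [-0.2, -0.0, 0.6]
opening: 0.0527
time: 7.95
tool_pos: [0.433, -0.3391, 0.166]
tool_rot: [1.568, 0.784, -0.001]
contact_force: [-0.8, 0.4, 2.2]
opening: 0.0239
0.023867145720962827
```

View pics/w4.png

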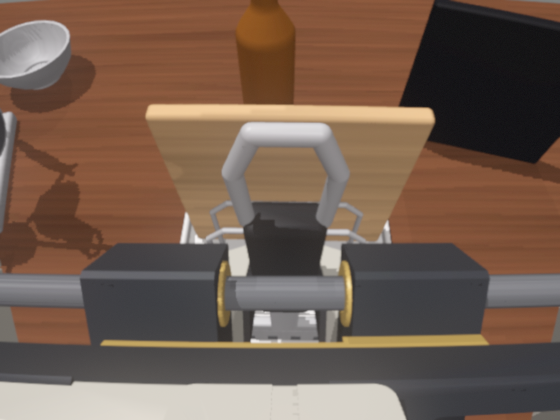

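The turner is held centrally (opening 23.9 mm), with the loop top at pixel (286,135) and the grip's upper end at (285,205). The hook should be visible relative to the loop at pre-hang.

Run:
```python
from h import *
np.set_printoptions(precision=4,suppress=True)
T=np.load('w4.npy');C=cam('wrist',T);Ti=np.linalg.inv(T)
# turner plane through grasp point: normal world x, axis vertical assumed
for px in[(286,135),(285,205),(285,124),(286,147)]:
    o,v=ray(px,C)
    n=np.array([1,0,0]);g=T[:3,3]+.006*T[:3,0]
    P=o+v*((g-o)@n)/(v@n); print(px,P)
to([.435,-.339,.265])
```

```text
(286, 135) [ 0.4373 -0.3392  0.251 ]
(285, 205) [ 0.4373 -0.3391  0.2236]
(285, 124) [ 0.4373 -0.339   0.2541]
(286, 147) [ 0.4373 -0.3392  0.2472]
translation [-0.0685, 0.0715, 0.0] twist [0.0, 0.0, 0.0] | mm 99 deg 0.0
```

```bash
python3 -m creep '[{"translation":[-0.018,0.018,0],"twist":[0,0,0],"hand":0},{"translation":[-0.04,0.04,0],"twist":[0,0,0],"hand":0},{"translation":[-0.075,0.075,0],"twist":[0,0,0],"hand":0},{"translation":[-0.078,0.078,0],"twist":[0,0,0],"hand":0},{"translation":[-0.078,0.078,0],"twist":[0,0,0],"hand":0}]'
python3 - <<'E'
from h import *
s=robot.observe();print(s['qpos'].tolist(),s['opening'])
a=np.radians(16.2);b=np.array([np.cos(a),np.sin(a),0])
Rg=axes(b+[0,0,-1],[np.sin(a),-np.cos(a),0]);ax=np.array([.595,.0315,0])
L=ax-.135*b+[0,0,.294]; P=L-.0043*b-[0,0,.079]
print(P); to(P,Rg)
to(P-.06*b+[0,0,.05],Rg)
E
```

```text
time: 8.5
tool_pos: [0.4328, -0.3392, 0.2773]
tool_rot: [1.564, 0.783, -0.004]
contact_force: [-0.6, 0.5, -2.2]
opening: 0.0241
[-1.1729174035889844, 0.19439983613957912, 1.9179495110315479, 0.9549917420788029, 0.9257672521523519, -0.1685882311274885] 0.02408729420208586
[ 0.46123109 -0.00736346  0.215     ]
translation [0.0631, -0.0229, -0.3321] twist [-0.196, 0.203, -0.002] | mm 339 deg 16.2
translation [-0.0129, -0.0281, -0.3151] twist [-0.196, 0.203, -0.002] | mm 317 deg 16.2
```

```bash
python3 -m creep '[{"translation":[-0.002,-0.004,-0.045],"twist":[-0.04,0.04,0],"hand":0},{"translation":[-0.004,-0.008,-0.09],"twist":[-0.08,0.08,0],"hand":0},{"translation":[-0.006,-0.012,-0.135],"twist":[-0.11,0.11,0],"hand":0},{"translation":[-0.008,-0.016,-0.18],"twist":[-0.14,0.145,0],"hand":0},{"translation":[-0.01,-0.02,-0.225],"twist":[-0.17,0.175,0],"hand":0}]'
python3 - <<'E'
from h import *
s=robot.observe();print(s['qpos'].tolist(),s['opening'])
a=np.radians(16.2);b=np.array([np.cos(a),np.sin(a),0])
Rg=axes(b+[0,0,-1],[np.sin(a),-np.cos(a),0]);P=np.array([ 0.46123109, -0.00736346 , 0.215     ])
to(P-.03*b+[0,0,.02],Rg)
E
```

```text
time: 9.0
tool_pos: [0.4103, -0.112, 0.2671]
tool_rot: [1.574, 0.786, 0.248]
contact_force: [0.9, 0.8, -1.2]
opening: 0.024
[-0.9529205520351511, -0.06332786131680734, 2.2376513271787704, 0.9850166788755101, 0.9123923882807227, -0.24029186660788832] 0.024048362542092153
translation [0.0545, 0.0089, -0.088] twist [-0.028, 0.025, 0.0] | mm 104 deg 2.1
```

```bash
python3 -m creep '[{"translation":[0.015,0.004,-0.045],"twist":[-0.015,0.012,0],"hand":0},{"translation":[0.03,0.006,-0.08],"twist":[-0.028,0.025,0],"hand":0},{"translation":[0.0545,0.009,-0.088],"twist":[-0.028,0.025,0],"hand":0},{"translation":[0.0545,0.009,-0.088],"twist":[-0.028,0.025,0],"hand":0},{"translation":[0.0545,0.009,-0.088],"twist":[-0.028,0.025,0],"hand":0}]'
python3 - <<'E'
from h import *
s=robot.observe();print(s['qpos'].tolist(),s['opening'])
im=robot.read_camera('wrist');np.save('w5.npy',tool());cv2.imwrite('pics/w5.png',im)
im=robot.read_camera('scene');cv2.imwrite('pics/s5.png',im)
E
```

```text
time: 9.5
tool_pos: [0.4317, -0.0148, 0.2335]
tool_rot: [1.575, 0.788, 0.288]
contact_force: [-0.1, -0.4, -2.1]
opening: 0.0238
[-0.6220344925256758, -0.039155114254469124, 2.337972958338133, 1.1613549774185692, 0.6518534284758112, -0.23569137241906038] 0.02378224171563383
```

View pics/w5.png

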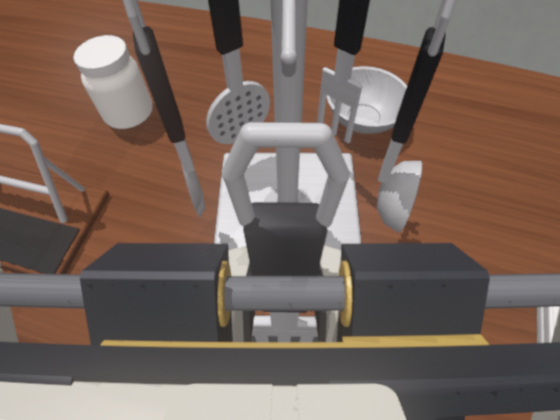

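Wrist view: the hook tip is at about (288,55), in line with the post and the loop centre (286,135). The plate edges are symmetric about it (222–353 at the back, 217–358 at the front), so the hook is square to the front. I'll compare these with the predictions.

Run:
```python
from h import *
np.set_printoptions(precision=4,suppress=True)
T=np.load('w5.npy');C=cam('wrist',T)
a=np.radians(16.2);b=np.array([np.cos(a),np.sin(a),0]);ax=np.array([.595,.0315,0])
print('tip top/out/seat',proj([ax-.1*b+[0,0,.290],ax-.1*b+[0,0,.283],ax-.088*b+[0,0,.275],ax-.06*b+[0,0,.28]],C))
# plate corners predicted
Q=[ax+sx*.08*b+sy*.08*np.array([-b[1],b[0],0])+[0,0,.014] for sx,sy in((1,1),(1,-1),(-1,1),(-1,-1))];print('plate',proj(Q,C))
g=cv2.cvtColor(cv2.imread('pics/w5.png'),cv2.COLOR_BGR2GRAY)
for r in range(10,76,6): print(r,g[r,264:312:2])
print('loop',[T[:3,:3].T@(ray((286,135),C)[1])])
Rg=axes(b+[0,0,-1],[np.sin(a),-np.cos(a),0]);P=np.array([ 0.46123109, -0.00736346 , 0.215     ])
to(P,Rg)
```

```text
tip top/out/seat [[285.5721  54.6026]
 [285.5661  70.3099]
 [285.524   67.1253]
 [285.4505  17.2295]]
plate [[221.3432 152.8553]
 [349.3248 152.7203]
 [208.0228 274.2151]
 [362.8975 274.16  ]]
10 [132 131 130 120  97 106 109 112 115 141 189 209 216 207 190 159 120 117
 117 114 109 108 128 130]
16 [133 133 132 125  97 105 108 113 116 146 191 209 216 207 191 159 120 117
 116 113 109 112 128 129]
22 [ 99  98  98 101 100 105 109 112 116 150 191 211 217 207 191 160 120 117
 116 113 107 116 129 130]
28 [ 98  97  98  99 108 105 109 112 117 154 192 212 217 207 192 160 120 117
 116 113 107 101  99 100]
34 [ 94  93  93  94 109 110 109 113 118 155 194 214 219 207 192 161 122 117
 115 113 105  98  97  97]
40 [100 100 100 101 110 113 111 113 119 165 194 215 220 206 191 161 121 117
 116 112 105  96  95  96]
46 [100  98  99 100 110 112 112 114 118 164 195 216 219 207 192 161 122 117
 116 111 104 100  96  96]
52 [ 98  98  98  98 108 113 112 113 122 175 199 217 220 202 192 173 128 118
 115 111 102  96  96  94]
58 [ 88  88  89  91 101 112 113 114 119 138 151 157 159 153 144 131 116 116
 115 110 103  98  97  97]
64 [ 93  93  92  92 100 112 112 113 110  91  90  96  99  98  94  93 107 117
 115 110  99  91  93  94]
70 [ 96  97  95  94  99 112 113 113 114  95  89  90  91  90  91  94 112 117
 114 108  98  92  93  93]
loop [array([ 1.0195, -0.0521,  0.0041])]
translation [0.0353, 0.0077, -0.0004] twist [-0.001, -0.0, 0.001] | mm 36 deg 0.1
```

```bash
python3 -m creep '[{"translation":[0.018,0.004,0.001],"twist":[0,0,0],"hand":0},{"translation":[0.0353,0.0077,0.001],"twist":[0,0,0],"hand":0},{"translation":[0.0353,0.0077,0.001],"twist":[0,0,0],"hand":0},{"translation":[0.0353,0.0077,0.001],"twist":[0,0,0],"hand":0}]'
python3 - <<'E'
from h import *
np.set_printoptions(precision=4,suppress=True)
T=tool();g=cv2.cvtColor(robot.read_camera('wrist'),cv2.COLOR_BGR2GRAY);cv2.imwrite('pics/w6.png',g);C=cam('wrist',T);print(robot.observe()['qpos'])
a=np.radians(16.2);b=np.array([np.cos(a),np.sin(a),0]);ax=np.array([.5955,.0295,0])
for r in (90,100,110,118,150,156,160,166,172,180,190): print(r,g[r,256:320:3])
print(proj([ax-.1*b+[0,0,.290],ax-.088*b+[0,0,.275],ax-.06*b+[0,0,.28]],C))
Rg=axes(b+[0,0,-1],[np.sin(a),-np.cos(a),0])
for r,h in((.135,.294),(.088,.294),(.088,.274)): to(ax-(r+.0043)*b+[0,0,h-.079],Rg)
E
```

```text
time: 10.0
tool_pos: [0.4612, -0.0092, 0.2149]
tool_rot: [1.573, 0.787, 0.283]
contact_force: [0.2, -0.4, -1.6]
opening: 0.0241
[-0.5358  0.0589  2.3153  1.2979  0.5648 -0.3261]
90 [100  96  96  98 113 115 107  93  93  96 115 122 119 117 110  98  95  95
  94  94  93  98]
100 [122 120 113  96 114 116 118 123 121 124 122 122 119 117 109 100 100  99
  99  98  98 108]
110 [121 120 121  99 116 117 119 122 121 123 124 123 120 117 109 102 101 100
 100 100  99 114]
118 [123 121 119  97 112 117 118 123 122 123 124 123 119 117 107  96  95  95
  95  96 101 117]
150 [104 100 102 102 104 119 119 123 125 127 126 126 121 117 106 106 106 107
 106 104 109 120]
156 [102 101 101 101 102 118 120 123 125 127 127 126 121 116 106 104 105 104
 102  97  97 108]
160 [100  99 100 101 102 118 119 124 125 127 127 126 121 116 100 100 101 103
 103 102 102 103]
166 [220 220 220 217 206 146 120 124 125 127 127 127 122 120 214 220 220 220
 220 220 221 221]
172 [161 158 158 158 159 133 120 124 125 128 127 126 122 125 219 222 222 222
 222 222 223 223]
180 [159 159 159 159 159 140 121 125 126 128 127 127 121 130 221 222 221 221
 221 221 221 222]
190 [160 160 159 160 160 151 120 125 127 129 127 127 123 151 225 225 225 225
 225 225 225 225]
[[285.7262  63.8333]
 [285.5681  78.269 ]
 [285.3408  15.3097]]
translation [0.0005, 0.0002, 0.0003] twist [-0.002, 0.0, 0.001] | mm 1 deg 0.1
translation [0.0337, 0.0335, 0.0002] twist [-0.002, 0.0, 0.001] | mm 47 deg 0.1
translation [0.0478, 0.0194, 0.0002] twist [-0.002, 0.0, 0.001] | mm 52 deg 0.1
```

```bash
python3 -m creep '[{"translation":[0.011,0.011,0],"twist":[0,0,0],"hand":0},{"translation":[0.022,0.022,0],"twist":[0,0,0],"hand":0},{"translation":[0.0335,0.0335,0],"twist":[-0.002,0,0],"hand":0},{"translation":[0.0335,0.0335,0],"twist":[-0.002,0,0],"hand":0},{"translation":[0.0335,0.0335,0],"twist":[-0.002,0,0],"hand":0}]'
python3 - <<'E'
from h import *
print(robot.observe()['qpos'].tolist())
im=robot.read_camera('wrist');s=robot.read_camera('scene')
c=cv2.resize(im[60:220,200:370],None,fx=2.3,fy=2.3);d=cv2.resize(s[130:230,270:380],None,fx=3.6,fy=3.6)
H=max(c.shape[0],d.shape[0]);o=np.zeros((H,c.shape[1]+d.shape[1],3),np.uint8);o[:c.shape[0],:c.shape[1]]=c;o[:d.shape[0],c.shape[1]:]=d
print(o.shape);cv2.imwrite('pics/w7.png',o)
a=np.radians(16.2);b=np.array([np.cos(a),np.sin(a),0]);ax=np.array([.5955,.0295,0]);Rg=axes(b+[0,0,-1],[np.sin(a),-np.cos(a),0])
for r,h in((.088,.294),(.088,.274)): to(ax-(r+.0043)*b+[0,0,h-.079],Rg)
E
```

```text
time: 10.55
tool_pos: [0.5061, 0.0037, 0.2153]
tool_rot: [1.57, 0.787, 0.283]
contact_force: [-0.8, 0.7, -1.5]
opening: 0.0236
[-0.4211575433543649, 0.13391438199897007, 2.2241763648848947, 1.317325301742181, 0.4915735902283766, -0.2561751201141479]
(368, 787, 3)
translation [0.0008, 0.0006, 0.0001] twist [0.0, 0.0, 0.002] | mm 1 deg 0.1
translation [0.015, -0.0136, 0.0001] twist [0.0, 0.0, 0.002] | mm 20 deg 0.1
```

View pics/w7.png

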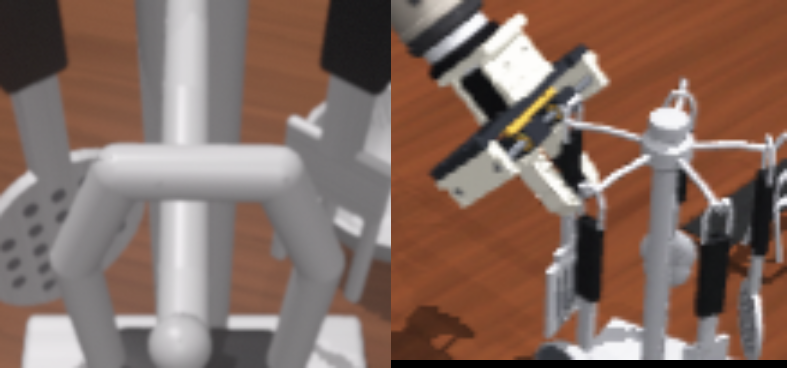

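The view shows the rod passing through the loop, with the tip ball in front of it at (180,343) in the crop. Now I'll lower it.

```bash
python3 -m creep '[{"translation":[0.006,-0.0045,0],"twist":[0,0,0.002],"hand":0},{"translation":[0.0115,-0.0101,0],"twist":[0,0,0.002],"hand":0},{"translation":[0.015,-0.0136,0],"twist":[0,0,0.002],"hand":0},{"translation":[0.015,-0.0136,0],"twist":[0,0,0.002],"hand":0},{"translation":[0.015,-0.0136,0],"twist":[0,0,0.002],"hand":0}]'
```

```text
time: 11.15
tool_pos: [0.5071, 0.0034, 0.1959]
tool_rot: [1.57, 0.783, 0.281]
contact_force: [1.4, 0.2, 2.3]
opening: 0.0233
```

```bash
python3 -m creep '[{"translation":[0,0,0],"twist":[0,0,0],"hand":35},{"translation":[0,0,0],"twist":[0,0,0],"hand":45},{"translation":[0,0,0],"twist":[0,0,0],"hand":45},{"translation":[0,0,0],"twist":[0,0,0],"hand":45}]'
python3 -m creep '[{"translation":[-0.02,0,0],"twist":[0,0,0],"hand":45},{"translation":[-0.05,0,0],"twist":[0,0,0],"hand":45},{"translation":[-0.09,0,0],"twist":[0,0,0],"hand":45},{"translation":[-0.13,0,0],"twist":[0,0,0],"hand":45},{"translation":[-0.15,0,0],"twist":[0,0,0],"hand":45}]'
python3 - <<'E'
from h import *
print(robot.observe()['qpos'].tolist())
s=robot.read_camera('scene');w=robot.read_camera('wrist');np.save('w8.npy',tool());cv2.imwrite('pics/w8.png',w);cv2.imwrite('pics/s8.png',s)
o=np.zeros((400,770,3),np.uint8);o[:,:400]=cv2.resize(s[130:250,270:390],(400,400));o[:278,400:]=cv2.resize(w,(370,278));cv2.imwrite('pics/v8.png',o)
E
```

```text
time: 11.55
tool_pos: [0.5069, 0.0034, 0.1957]
tool_rot: [1.57, 0.784, 0.281]
contact_force: [0.1, 0.7, -0.3]
opening: 0.0409
time: 12.05
tool_pos: [0.4034, -0.0262, 0.3031]
tool_rot: [1.566, 0.783, 0.278]
contact_force: [0.2, -0.4, -0.6]
opening: 0.0416
[-0.7422682349885726, -0.23140095308132783, 2.2480932022371007, 0.9024018547871618, 0.8778440000370633, 0.03123471314744645]
```

View pics/v8.png

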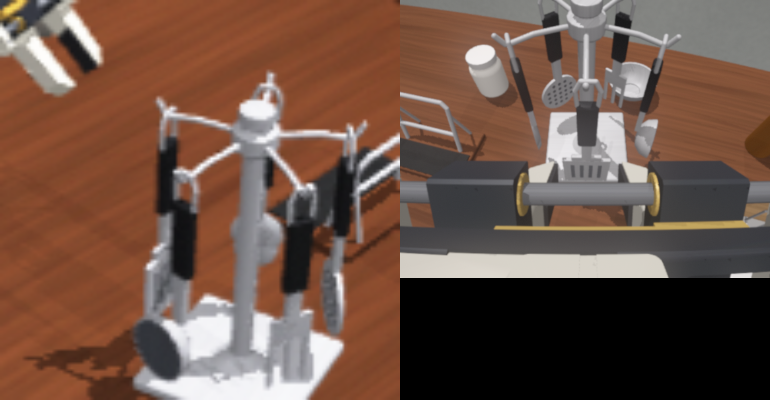

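The turner hangs by its loop on the front hook, and its rod lines up with the plate in the wrist view. That was the 12th picture viewed, so checks from here are numeric. Next I'll look down on the stand.

Run:
```python
from h import *
to([.45,.335,.42],axes([0,0,-1],[1,0,0]))
to([.43,.12,.40],axes([.4,.0,-.9],[.7,-.7,0]))
```

```text
translation [0.0188, 0.1851, -0.3347] twist [-1.218, 0.512, -0.671] | mm 383 deg 84.9
translation [-0.0222, 0.1149, -0.1337] twist [-0.496, -0.011, -0.404] | mm 178 deg 36.7
```

```bash
python3 -m creep '[{"translation":[-0.03,0.035,-0.01],"twist":[-0.12,0.051,-0.067],"hand":45},{"translation":[-0.04,0.075,-0.035],"twist":[-0.24,0.102,-0.134],"hand":45},{"translation":[-0.03,0.11,-0.07],"twist":[-0.365,0.154,-0.2],"hand":45},{"translation":[-0.02,0.13,-0.11],"twist":[-0.487,0.205,-0.268],"hand":45},{"translation":[-0.015,0.14,-0.15],"twist":[-0.61,0.256,-0.335],"hand":45}]'
python3 - <<'E'
from h import *
print(robot.observe()['qpos'].tolist())
to([.45,.335,.42],axes([0,0,-1],[1,0,0]))
E
```

```text
time: 12.65
tool_pos: [0.4488, 0.1449, 0.4126]
tool_rot: [1.228, 1.148, 0.605]
contact_force: [0.4, -0.8, -0.5]
opening: 0.0415
[0.00046964828796567564, -0.05795145638817233, 1.6334877238791277, 0.25063768758170357, 1.2222387622358284, 0.5782397595032099]
translation [0.038, 0.1489, -0.1121] twist [-0.613, 0.261, -0.341] | mm 190 deg 42.9
```

```bash
python3 -m creep '[{"translation":[0.008,0.03,-0.022],"twist":[-0.122,0.052,-0.068],"hand":45},{"translation":[0.015,0.06,-0.045],"twist":[-0.245,0.104,-0.136],"hand":45},{"translation":[0.023,0.09,-0.067],"twist":[-0.367,0.156,-0.204],"hand":45},{"translation":[0.03,0.12,-0.09],"twist":[-0.49,0.209,-0.273],"hand":45},{"translation":[0.038,0.149,-0.112],"twist":[-0.613,0.261,-0.341],"hand":45}]'
python3 - <<'E'
from h import *
np.set_printoptions(precision=4,suppress=True)
print(robot.observe()['qpos'])
T=tool();im=robot.read_camera('wrist');cv2.imwrite('pics/w9.png',im);np.save('w9.npy',T);C=cam('wrist',T)
o=np.array([.486,.335,0])
Q=[o+[x,y,.014] for x,y in((-.045,.09),(-.045,-.09),(.013,.09),(.013,-.09))]+[o+[.054,y,.121] for y in(.069,-.069)]+[o+[.015,y,.014] for y in(.069,-.069)]
print(proj(Q,C))
g=im.max(2);m=((g<75)).astype(np.uint8)
n,l,st,c=cv2.connectedComponentsWithStats(m)
for i in range(1,n):
    if st[i,4]>600: print(st[i],c[i],cv2.minAreaRect(np.argwhere(l==i)[:,::-1].astype(np.float32)), im[l==i].mean(0))
print(robot.observe()['opening'])
E
```

```text
time: 13.15
tool_pos: [0.4498, 0.3383, 0.4184]
tool_rot: [-2.775, 1.569, -2.771]
contact_force: [1.2, 0.5, 0.2]
opening: 0.0411
[0.5084 0.3551 1.0572 0.0003 1.7312 0.5048]
[[279.6314 101.1385]
 [279.5406 224.6949]
 [321.0996 101.3648]
 [317.9186 224.8569]
 [365.5464 117.3625]
 [359.2895 233.5381]
 [322.1497 116.7168]
 [319.6252 211.4122]]
[    0   244   560   136 21981] [250.9184 344.6518] ((280.34918212890625, 313.1453552246094), (559.4967041015625, 132.95870971679688), 1.0609116554260254) [65.2802 62.8313 65.0682]
[ 370  245  154   96 3290] [430.6669 268.1246] ((446.5, 292.5), (153.0, 95.0), 0.0) [66.2581 63.8881 67.2729]
0.04161163309489778
```

Run:
```python
import cv2,numpy as np
im=cv2.imread('pics/w9.png').astype(int)
g=im.max(2);s=im.max(2)-im.min(2)
def ch(v,t):
    if t>45:return '.'      # wood brown
    return 'D' if v<90 else ('g' if v<150 else 'W')
for r in range(84,246,5): print(r,''.join(ch(g[r,c],s[r,c]) for c in range(250,390,2)))
```

```text
84 ......................................................................
89 ......................................................................
94 ......................................................................
99 ......................................................................
104 ...............DDDDDDDDDDDDDDDDDDDg...................................
109 ...............DDDDDDDDDDDDDDDDDDDg...................................
114 ...............DDDDDDDDDDDDDDDDDDDg......WWWWWWWWWWWWWWWWW............
119 ...............DDDDDDDDDDDDDDDDDDDD.gggWWWWWWWWWWggggWWWWWW...........
124 ...............gDDgDDDDDDDDDDDDDDDg.......WWWW..........WWWW..........
129 ...............gDDDDDDDDDDDDDDDDDDg.......WWWW..........WWWW..........
134 ...............gDDDDDDDDDDDDDDDDDDD.......WWWW..........WWWW..........
139 ...............ggDDDDDDDDDDDDDDDDDg.......WWWW..........WWWW..........
144 ...............gDDDDDDDDDDDDDDDDDDD.......WWWW..........WWWW..........
149 ...............gDDDDDDDDDDDDDDDDggg.......WWWW..........WWWW..........
154 ...............ggDgDggDDDDDDDDggDgg.......WWWW....
[... 670 characters left out ...]
W..........WWWW..........
204 ................ggggDgggDDDDDggggggg.Wg...WWWW.....WW...WWWW..........
209 ................gDDggDDDDDDDDDDDggDg.gWWWWWWWW.....gW...WWWW..........
214 .................ggggggggggggggggggg.....ggWWWWWW..gWW..WWWW..........
219 .................ggggggggggggggggggg...........WWWWWWgWWWWW...........
224 .................gggggg............................gWWWWWW............
229 ......................................................................
234 ......................................................................
239 ......................................................................
244 ...........................................WWW..................DDDDDD
```

Run:
```python
from h import *
from scipy.optimize import least_squares
np.set_printoptions(precision=4,suppress=True)
C=cam('wrist',np.load('w9.npy'));im=cv2.imread('pics/w9.png').astype(int);g=im.max(2);s=g-im.min(2)
rows=range(126,202,3);L=[];Rr=[];B=[];M=[]
for r in rows:
    d=np.where(s[r,270:330]<45)[0]+270;L.append(d[0]-.5);Rr.append(d[-1]+.5)
    w=np.where((s[r,350:380]<45)&(g[r,350:380]>120))[0]+350;B.append((w[0]+w[-1])/2)
for n,v in(('L',L),('R',Rr),('B',B)): print(n,np.polyfit(np.array(rows)-164,v,1))
def line(px,z): 
    P=[atz((c,r),z,C)[:2] for r,c in zip(rows,px)];P=np.array(P);k=np.polyfit(P[:,1]-.335,P[:,0],1);return k[1],np.degrees(np.arctan(-k[0]))
for n,v,z in(('L',L,.014),('R',Rr,.014),('B',B,.121)): print(n,'x at y=.335, yaw',line(v,z))
print('pad ends y',atz((301,101.5),.014,C),atz((302,222.5),.014,C))
print('bar ends y',atz((366,112),.121,C),atz((366,226),.121,C))
# board from top0: blob of light wood near board top
im=cv2.imread('pics/top0.png').astype(int)[195:220,300:365];m=(im[:,:,2]>190)&(im[:,:,0]<170)&(im[:,:,2]-im[:,:,0]>50)
p=np.argwhere(m);print('board',len(p),cv2.minAreaRect((p[:,::-1]+[300,195]).astype(np.float32)))
T=cam('top');r=cv2.minAreaRect((p[:,::-1]+[300,195]).astype(np.float32));print(atz(r[0],.162,T))
```

```text
L [  0.0362 280.3643]
R [  0.0188 319.9325]
B [ -0.0161 365.1074]
L x at y=.335, yaw (np.float64(0.4422091648795691), np.float64(2.1411565359734963))
R x at y=.335, yaw (np.float64(0.4996579016279626), np.float64(2.569335657700115))
B x at y=.335, yaw (np.float64(0.5429136382825553), np.float64(2.185890346066777))
pad ends y [0.4709 0.4246 0.014 ] [0.4749 0.2486 0.014 ]
bar ends y [0.5402 0.4099 0.121 ] [0.5477 0.2756 0.121 ]
board 117 ((333.0, 202.0), (4.0, 46.0), 90.0)
[ 0.5346 -0.3422  0.162 ]
```

Stand fitted: origin (0.487, 0.337), yaw 2.3°. The board is at (0.534, −0.342). Going over to grasp the board, passing above the carousel.

```bash
R='' ; python3 -m creep '[{"translation":[0,-0.25,0.02],"twist":[0,0,0],"hand":60},{"translation":[0,-0.25,0.02],"twist":[0,0,0],"hand":60},{"translation":[0,-0.25,0.02],"twist":[0,0,0],"hand":60},{"translation":[0,-0.25,0.02],"twist":[0,0,0],"hand":60},{"translation":[0,-0.25,0.02],"twist":[0,0,0],"hand":60}]' 40
python3 -m creep '[{"translation":[0,-0.24,0.03],"twist":[0,0,0],"hand":60},{"translation":[0,-0.24,0.03],"twist":[0,0,0],"hand":60},{"translation":[0,-0.24,0.03],"twist":[0,0,0],"hand":60},{"translation":[0,-0.24,0.03],"twist":[0,0,0],"hand":60},{"translation":[0,-0.24,0.03],"twist":[0,0,0],"hand":60}]'
python3 - <<'E'
from h import *
to([.534,-.342,.24],axes([0,0,-1],[1,0,0]))
E
```

```text
time: 13.7
tool_pos: [0.4741, 0.0932, 0.4132]
tool_rot: [-2.988, 1.559, -2.972]
contact_force: [0.2, -0.0, -1.0]
opening: 0.0549
time: 14.2
tool_pos: [0.5087, -0.1481, 0.4113]
tool_rot: [-3.139, 1.558, -3.122]
contact_force: [1.0, 0.4, 0.1]
opening: 0.0547
translation [0.171, -0.1943, 0.0241] twist [0.017, -0.013, 0.0] | mm 260 deg 1.2
```

```bash
python3 -m creep '[{"translation":[0.03,-0.05,0.006],"twist":[0.017,-0.013,0],"hand":60},{"translation":[0.06,-0.09,0.012],"twist":[0.017,-0.013,0],"hand":60},{"translation":[0.09,-0.13,0.018],"twist":[0.017,-0.013,0],"hand":60},{"translation":[0.12,-0.17,0.024],"twist":[0.017,-0.013,0],"hand":60},{"translation":[0.15,-0.194,0.024],"twist":[0.017,-0.013,0],"hand":60}]'
python3 -m creep '[{"translation":[0.01,0,0],"twist":[0,0,0],"hand":60},{"translation":[0.01,0,0],"twist":[0,0,0],"hand":60}]'
python3 - <<'E'
from h import *
np.set_printoptions(precision=4,suppress=True)
print(robot.observe()['qpos'])
T=tool();im=robot.read_camera('wrist');cv2.imwrite('pics/w10.png',im);C=cam('wrist',T)
print(proj([[.534+x,-.342+y,.162] for x in(-.006,.006) for y in(.08,0,-.08)],C))
a=im.astype(int);g=a.max(2);s=g-a.min(2)
for r in range(20,250,10): print(r,''.join('.' if t>45 and v<150 else ('#' if t>45 else ('D' if v<90 else 'W')) for v,t in zip(g[r,230:360:2],s[r,230:360:2])))
to([.534,-.342,.158],axes([0,0,-1],[1,0,0]))
E
```

```text
time: 14.7
tool_pos: [0.5353, -0.3429, 0.2584]
tool_rot: [0.352, 1.569, 0.353]
contact_force: [0.0, -0.5, -0.0]
opening: 0.055
time: 14.9
tool_pos: [0.5348, -0.3421, 0.2438]
tool_rot: [2.03, 1.564, 2.031]
contact_force: [0.4, 0.2, 0.3]
opening: 0.0548
[-0.6911  0.5569  1.1996  0.003   1.3916 -0.6921]
[[274.2153  92.7891]
 [274.957  229.9274]
 [275.717  344.7972]
 [295.6776  92.7945]
 [294.7068 229.9617]
 [293.7374 344.8505]]
20 .................................................................
30 .................................................................
40 .................................................................
50 .................................................................
60 .................................................................
70 .................................................................
80 .................................................................
90 WWWWWWWWWWWWWWWWWWWWWWWWWWWWWWWWWWWWWWWWWWWWWWWWWWWWWWWW.........
100 WWWWWWWWWWWWWWWWWWWWWWWWW##########WWWWWWWWWWWWWWWWWWWWWW........
110 WWWWWWWWWWWWWWWWWWWWWWWWW##########WWWWWWWWWW
[... 313 characters left out ...]
WWWWWWWWWWWWWWWWW#########WWWWWWWWWWWWWWWWWWWWWW.........
170 WWWWWWWWWWWWWWWWWWWWWWWWW#########WWWWWWWWWWWWWWWWWWWWW..........
180 WWWWWWWWWWWWWWWWWWWWWWWWW#########WWWWWWWWWWWWWWWWWWWWW..........
190 WWWWWWWWWWWWWWWWWWWWWWWW##########WWWWWWWWWWWWWWWWWWWWW..........
200 WWWWWWWWWWWWWWWWWWWWWWWW##########WWWWWWWWWWWWWWWWWWWWW..........
210 WWWWWWWWWWWWWWWWWWWWWWWW##########WWWWWWWWWWWWWWWWWWWW...........
220 WWWWWWWWWWWWWWWWWWWWWWWW#########WWWWWWWWWWWWWWWWWWWWW...........
230 WWWWWWWWWWWWWWWWWWWWWWWW#########WWWWWWWWWWWWWWWWWWWWW...........
240 WWWWWWWWWWWWWWWWWWWWWWWW#########WWWWWWWWWWWWWWWWWWWWW...........
translation [0.0886, -0.0005, -0.0015] twist [0.002, -0.0, -0.004] | mm 89 deg 0.2
```

```bash
python3 - <<'E'
from h import *
a=np.radians(-1.2);to([.536,-.343,.158],axes([0,0,-1],[np.cos(a),np.sin(a),0]))
E
python3 -m creep '[{"translation":[0.03,-0.001,0.0005],"twist":[0.023,0,-0.004],"hand":60},{"translation":[0.065,-0.0015,0.0005],"twist":[0.023,0,-0.004],"hand":60},{"translation":[0.0875,-0.0015,0.0005],"twist":[0.023,0,-0.004],"hand":60},{"translation":[0.0875,-0.0015,0.0005],"twist":[0.023,0,-0.004],"hand":0},{"translation":[0.0875,-0.0015,0.0005],"twist":[0.023,0,-0.004],"hand":0}]' 40
python3 -m creep '[{"translation":[0,0,0],"twist":[0,0,0],"hand":0},{"translation":[0,0,0],"twist":[0,0,0],"hand":0},{"translation":[0,0,0],"twist":[0,0,0],"hand":0},{"translation":[0,0,0],"twist":[0,0,0],"hand":0},{"translation":[0,0,0],"twist":[0,0,0],"hand":0}]'
```

```text
translation [0.0886, -0.0015, 0.0005] twist [0.023, -0.0, -0.004] | mm 89 deg 1.3
time: 15.45
tool_pos: [0.5373, -0.3424, 0.1611]
tool_rot: [-0.677, 1.568, -0.697]
contact_force: [-0.5, -0.2, 0.2]
opening: 0.0438
time: 15.95
tool_pos: [0.5371, -0.3426, 0.1619]
tool_rot: [-0.798, 1.567, -0.818]
contact_force: [-2.5, 0.9, 4.8]
opening: 0.0119
```

```bash
python3 -m creep '[{"translation":[-0.03,0,0],"twist":[0,0,0],"hand":0},{"translation":[-0.08,0,0],"twist":[0,0,0],"hand":0},{"translation":[-0.13,0,0],"twist":[0,0,0],"hand":0},{"translation":[-0.18,0,0],"twist":[0,0,0],"hand":0},{"translation":[-0.23,0,0],"twist":[0,0,0],"hand":0}]'
python3 - <<'E'
from h import *
print(robot.observe()['qpos'])
a=np.radians(2.3)
to([.48,0,.50],axes([0,0,-1],[1,0,0]))
E
```

```text
time: 16.45
tool_pos: [0.5362, -0.3418, 0.3935]
tool_rot: [-0.737, 1.568, -0.757]
contact_force: [1.6, -0.9, -1.7]
opening: 0.0118
[-6.87799941e-01  5.13608418e-01  8.75593001e-01 -1.89747352e-04
  1.74969248e+00 -6.67754204e-01]
translation [-0.1072, 0.3404, -0.0628] twist [-0.02, 0.002, 0.002] | mm 362 deg 1.2
```

```bash
python3 -m creep '[{"translation":[-0.04,0.03,-0.005],"twist":[0,0,0],"hand":0},{"translation":[-0.08,0.06,-0.015],"twist":[0,0,0],"hand":0},{"translation":[-0.107,0.1,-0.025],"twist":[0,0,0],"hand":0},{"translation":[-0.107,0.15,-0.035],"twist":[0,0,0],"hand":0},{"translation":[-0.107,0.2,-0.04],"twist":[0,0,0],"hand":0}]'
python3 -m creep '[{"translation":[0,0.2,-0.02],"twist":[0,0,0],"hand":0},{"translation":[0,0.2,-0.02],"twist":[0,0,0],"hand":0},{"translation":[0,0.2,-0.02],"twist":[0,0,0],"hand":0},{"translation":[0,0.2,-0.02],"twist":[0,0,0],"hand":0},{"translation":[0,0.2,-0.02],"twist":[0,0,0],"hand":0}]'
python3 - <<'E'
from h import *
print(robot.observe()['qpos'])
a=np.radians(2.3);b=np.array([np.cos(a),np.sin(a),0]);t=np.radians(20);u=np.sin(t)*b+[0,0,np.cos(t)]
Rg=axes(-u,b*np.cos(t)-[0,0,np.sin(t)]);o=np.array([.4868,.337,0])
P=o+.009*b+[0,0,.016]+.150*u;print(P);to(P-.03*b+[0,0,.06],Rg)
E
```

```text
time: 16.95
tool_pos: [0.4996, -0.1424, 0.5008]
tool_rot: [-0.554, 1.566, -0.575]
contact_force: [0.5, 0.9, -2.1]
opening: 0.0118
time: 17.45
tool_pos: [0.4828, 0.0631, 0.5005]
tool_rot: [-0.004, 1.567, -0.018]
contact_force: [1.1, -0.8, -0.8]
opening: 0.0113
[-2.75251956e-02  2.08524328e-01  1.04186689e+00  3.74447559e-05
  1.88737797e+00 -1.34705608e-02]
[0.54705444 0.33942007 0.15695389]
translation [0.2836, 0.2755, 0.0294] twist [-0.054, 0.353, -0.009] | mm 397 deg 20.5
```

```bash
python3 -m creep '[{"translation":[0,0.05,0.005],"twist":[-0.01,0.07,0],"hand":0},{"translation":[0,0.1,0.01],"twist":[-0.02,0.14,0],"hand":0},{"translation":[0,0.15,0.015],"twist":[-0.03,0.21,0],"hand":0},{"translation":[0.0,0.2,0.02],"twist":[-0.04,0.28,-0.005],"hand":0},{"translation":[0.02,0.245,0.025],"twist":[-0.054,0.353,-0.009],"hand":0}]'
python3 - <<'E'
from h import *
print(robot.observe()['qpos'])
a=np.radians(2.3);b=np.array([np.cos(a),np.sin(a),0]);t=np.radians(20);u=np.sin(t)*b+[0,0,np.cos(t)]
Rg=axes(-u,b*np.cos(t)-[0,0,np.sin(t)]);o=np.array([.4868,.337,0])
P=o+.009*b+[0,0,.016]+.150*u;to(P-.03*b+[0,0,.06],Rg)
E
```

```text
time: 17.95
tool_pos: [0.5106, 0.3045, 0.4839]
tool_rot: [3.137, 1.224, -3.105]
contact_force: [1.5, 0.4, -0.9]
opening: 0.0118
[0.35575126 0.70494202 0.33791049 0.16260232 2.4230278  0.41938036]
translation [0.2484, 0.033, 0.0982] twist [0.001, 0.002, -0.001] | mm 269 deg 0.2
```

```bash
python3 -m creep '[{"translation":[0.045,0.012,0.018],"twist":[0,0,0],"hand":0},{"translation":[0.09,0.024,0.036],"twist":[0,0,0],"hand":0},{"translation":[0.135,0.033,0.053],"twist":[0,0,0],"hand":0},{"translation":[0.18,0.033,0.071],"twist":[0,0,0],"hand":0},{"translation":[0.22,0.033,0.087],"twist":[0,0,0],"hand":0}]'
python3 -m creep '[{"translation":[0.02,0,0.008],"twist":[0,0,0],"hand":0},{"translation":[0.02,0,0.008],"twist":[0,0,0],"hand":0}]'
python3 - <<'E'
from h import *
np.set_printoptions(precision=4,suppress=True)
s=robot.observe();print(s['qpos'],s['opening'])
a=np.radians(2.3);b=np.array([np.cos(a),np.sin(a),0]);t=np.radians(20);u=np.sin(t)*b+[0,0,np.cos(t)]
Rg=axes(-u,b*np.cos(t)-[0,0,np.sin(t)]);o=np.array([.4868,.337,0])
P=o+.009*b+[0,0,.016]+.150*u
for d,h in((.03,.06),(.008,.02),(.003,.006),(0,0)):to(P-d*b+[0,0,h],Rg)
sc=robot.read_camera('scene');cv2.imwrite('pics/s11.png',sc)
S=cam('scene');T=tool();B=T[:3,3]+.150*T[:3,0]
# board corners as it should be, lower edge and top, against the picture
yb=T[:3,1];Q=[B+.08*yb,B-.08*yb,B-.15*T[:3,0]+.08*yb,B-.15*T[:3,0]-.08*yb];print(np.array(Q));print(proj(Q,S))
m=((sc[:,:,2].astype(int)-sc[:,:,0]>50)&(sc[:,:,2]>180)&(sc[:,:,1]>120)).astype(np.uint8)
n,l,st,c=cv2.connectedComponentsWithStats(m)
for i in range(1,n):
    if st[i,4]>150: print(st[i]); 
    if st[i,4]>150 and st[i,0]>330: print(cv2.approxPolyDP(cv2.findContours((l==i).astype(np.uint8),0,2)[0][0],3,True)[:,0].tolist())
E
```

```text
time: 18.45
tool_pos: [0.516, 0.3376, 0.2442]
tool_rot: [3.14, 1.222, -3.102]
contact_force: [1.6, -0.4, -1.2]
opening: 0.0118
time: 18.65
tool_pos: [0.5157, 0.3364, 0.218]
tool_rot: [-3.134, 1.214, -3.094]
contact_force: [0.2, -0.0, -3.0]
opening: 0.0117
[0.3961 0.7241 1.0152 0.1213 1.7382 0.356 ] 0.011666602938695326
translation [0.0004, 0.0018, 0.0018] twist [-0.001, -0.008, 0.003] | mm 3 deg 0.5
translation [0.0302, 0.0019, 0.0363] twist [-0.001, -0.008, 0.003] | mm 47 deg 0.5
translation [0.0416, 0.0019, 0.0459] twist [-0.001, -0.008, 0.003] | mm 62 deg 0.5
translation [0.0462, 0.002, 0.0508] twist [-0.001, -0.008, 0.003] | mm 69 deg 0.5
[[0.4616 0.4147 0.0802]
 [0.4681 0.2548 0.0803]
 [0.5133 0.4169 0.221 ]
 [0.5198 0.257  0.2211]]
[[383.0307 162.5345]
 [357.1669 179.3509]
 [398.4923 135.0072]
 [371.8897 151.3508]]
[  0  99  15  48 364]
[   0  146   36   67 1601]
[ 111  243   65   98 3243]
```

```bash
python3 -m creep '[{"translation":[0.015,0.001,0.02],"twist":[0,-0.008,0],"hand":0},{"translation":[0.03,0.002,0.036],"twist":[0,-0.008,0.003],"hand":0},{"translation":[0.0395,0.002,0.044],"twist":[0,-0.008,0.003],"hand":0},{"translation":[0.0395,0.002,0.044],"twist":[0,-0.008,0.003],"hand":0},{"translation":[0.0395,0.002,0.044],"twist":[0,-0.008,0.003],"hand":0}]'
python3 - <<'E'
from h import *
a=np.radians(2.3);b=np.array([np.cos(a),np.sin(a),0]);t=np.radians(20);u=np.sin(t)*b+[0,0,np.cos(t)]
Rg=axes(-u,b*np.cos(t)-[0,0,np.sin(t)]);o=np.array([.4868,.337,0])
P=o+.009*b+[0,0,.016]+.150*u
for d,h in((.003,.006),(.002,0),(0,0)):to(P-d*b+[0,0,h],Rg)
S=cam('scene');im=robot.read_camera('scene');cv2.imwrite('pics/s12.png',im);T=tool();B=T[:3,3]+.150*T[:3,0];y=T[:3,1]
print(proj([B+.08*y,B-.08*y,B-.15*T[:3,0]+.08*y,B-.15*T[:3,0]-.08*y],S))
h=cv2.cvtColor(im,cv2.COLOR_BGR2HSV)
for r in range(140,215,4): print(r,' '.join('%3d'%v for v in h[r,345:415:4,2]),'|',' '.join('%3d'%v for v in h[r,345:415:4,1]))
E
```

```text
time: 19.2
tool_pos: [0.5444, 0.3402, 0.1702]
tool_rot: [3.133, 1.228, -3.11]
contact_force: [-0.8, 0.4, -1.6]
opening: 0.0117
translation [0.0069, -0.0009, 0.0021] twist [0.0, 0.006, -0.003] | mm 7 deg 0.4
translation [0.0122, -0.0009, 0.005] twist [0.0, 0.006, -0.003] | mm 13 deg 0.4
translation [0.0116, -0.0009, 0.0069] twist [0.0, 0.006, -0.003] | mm 14 deg 0.4
[[388.31846232 176.16414457]
 [362.89253745 193.6533002 ]
 [403.60198193 149.47053845]
 [377.45591482 166.60269225]]
140 151 142 143 134 130 126 133 138 130  80 128  31 160 116 157  89 148 128 | 169 169 168 169 167 168 171 142 171  19 169  49  21  11  21  17  59 169
144 145 133 127 126 132 135 134 128 127 126  34  41  54 145 169  37  60 128 | 171 163 165 172 168 172 167 167 173 164  45  19  85  19  21  41  26 167
148 126 126 135 139 137 129 134 126 130 135  62  32  41 100  41  47 136  44 | 166 164 166 169 168 168 169 164 167 166 103  48  12 153  44  22 165  41
152 141 136 137 130 139 130 133 139 140 131 132 146  45  44  92  38  82 153 | 172 167 168 169 169 167 169 169 168 167 160  21  28  46 141  47  90 110
156 137 150 176
[... 1534 characters left out ...]
18 127 140 136 134 254 254 |  12   8  26  13  20  10  13  23  10 169 167 171 165 169 167 167   0   0
200 145 137 165  18  22  79  80  25 144  68  62 129 136 139 137 151 236 254 |  11   9  14  28  23 168 166  20   9 161 156 168 171 169 171 127   2   0
204 147 143 117  21  24  59  92  94 136  67 128 126 127 148 143 197 167 167 |   9  11  61  36  32 156  72  84 173 156 167 168 171 169 169   9   5   3
208 146 127  83  22  23  80 113  64 136 125  70  72  89 134 130 171 220 235 |  10  12 166  12  22 166  11 120 169 169 157 163 166 171 167  10   9   4
212 146  85  85  23  23  74  97  85  74  74  77  87 131 135 131 175 189 201 |  10 165 165  33  22 159  13 144 159 162 162 167 165 168 169   9   9   9
```

```bash
python3 -m creep '[{"translation":[0.004,-0.0005,0.0015],"twist":[0,0.006,-0.003],"hand":0},{"translation":[0.008,-0.001,0.003],"twist":[0,0.006,-0.003],"hand":0},{"translation":[0.0115,-0.001,0.0045],"twist":[0,0.006,-0.003],"hand":0},{"translation":[0.0115,-0.001,0.0045],"twist":[0,0.006,-0.003],"hand":0}]'
python3 -m creep '[{"translation":[0.002,0,0.001],"twist":[0,0,0],"hand":0},{"translation":[0.002,0,0.001],"twist":[0,0,0],"hand":0}]'
```

```text
time: 19.65
tool_pos: [0.5445, 0.3392, 0.1574]
tool_rot: [-3.141, 1.221, -3.1]
contact_force: [0.6, -0.4, -1.2]
opening: 0.0119
time: 19.85
tool_pos: [0.545, 0.3394, 0.1566]
tool_rot: [3.14, 1.222, -3.103]
contact_force: [0.5, -0.3, 5.7]
opening: 0.0118
```

```bash
python3 -m creep '[{"translation":[-0.0005,0,0.0015],"twist":[0,0,0],"hand":0},{"translation":[-0.0007,0,0.0025],"twist":[0,0,0],"hand":0},{"translation":[-0.0007,0,0.0025],"twist":[0,0,0],"hand":0}]'
python3 -m creep '[{"translation":[0.0005,0,0.002],"twist":[0,0,0],"hand":0},{"translation":[0.0005,0,0.002],"twist":[0,0,0],"hand":0}]'
```

```text
time: 20.15
tool_pos: [0.5479, 0.3396, 0.1565]
tool_rot: [3.139, 1.223, -3.104]
contact_force: [0.8, 0.2, 1.8]
opening: 0.012
time: 20.35
tool_pos: [0.5488, 0.3397, 0.1561]
tool_rot: [3.139, 1.22, -3.103]
contact_force: [-3.6, -0.8, 6.0]
opening: 0.0115
```

```bash
python3 -m creep '[{"translation":[0,0,0],"twist":[0,0,0],"hand":35},{"translation":[0,0,0],"twist":[0,0,0],"hand":35},{"translation":[0,0,0],"twist":[0,0,0],"hand":35},{"translation":[0,0,0],"twist":[0,0,0],"hand":35}]'
python3 -m creep '[{"translation":[-0.03,0,0],"twist":[0,0,0],"hand":35},{"translation":[-0.07,0,0],"twist":[0,0,0],"hand":35},{"translation":[-0.12,0,0],"twist":[0,0,0],"hand":35},{"translation":[-0.16,0,0],"twist":[0,0,0],"hand":35},{"translation":[-0.18,0,0],"twist":[0,0,0],"hand":35}]'
python3 - <<'E'
from h import *
np.set_printoptions(precision=4,suppress=True)
T=tool();im=robot.read_camera('wrist');cv2.imwrite('pics/w13.png',im);np.save('w13.npy',T);C=cam('wrist',T)
for n in('top','scene'): cv2.imwrite(f'pics/{n}13.png',robot.read_camera(n))
a=np.radians(2.3);b=np.array([np.cos(a),np.sin(a),0]);t=np.radians(20);u=np.sin(t)*b+[0,0,np.cos(t)];y=np.array([-b[1],b[0],0]);nn=np.cos(t)*b-[0,0,np.sin(t)]
o=np.array([.4868,.337,0])+.009*b+[0,0,.016]
Q=[o+h*u+w*y+d*nn for h in(0,.15) for w in(.08,-.08) for d in(-.006,.006)];print(np.round(Q,3));print(proj(Q,C))
A=im.astype(int);g=A.max(2);s=g-A.min(2)
for r in range(4,250,8): print('%3d'%r,''.join('W' if t<45 and v>130 else ('D' if t<45 else ('#' if t>45 and v>165 else '.')) for v,t in zip(g[r,180:420:3],s[r,180:420:3])))
E
```

```text
time: 20.75
tool_pos: [0.5488, 0.3396, 0.1558]
tool_rot: [3.139, 1.22, -3.103]
contact_force: [0.1, -0.6, -0.3]
opening: 0.0316
time: 21.25
tool_pos: [0.6113, 0.3417, 0.329]
tool_rot: [3.134, 1.226, -3.109]
contact_force: [0.3, 0.1, 0.5]
opening: 0.0322
[[0.487 0.417 0.018]
 [0.498 0.418 0.014]
 [0.493 0.257 0.018]
 [0.505 0.258 0.014]
 [0.538 0.419 0.159]
 [0.549 0.42  0.155]
 [0.545 0.259 0.159]
 [0.556 0.26  0.155]]
[[278.1005 105.2921]
 [287.9607 105.3034]
 [278.4285 231.0562]
 [287.542  231.0575]
 [275.7554  99.8164]
 [290.3164  99.8336]
 [276.5066 279.3896]
 [289.4449 279.3865]]
  4 ...#........#.......#....#..####.#######..##.....##.#.....#.......##.....#####..
 12 ...#........##......#...##..############.###.#...##.#.....#.......###....#####..
 20 ...#.......###......#...##..####.###########.#...##.#.............###...######..
 28 ...#.......###......#...##..####.###########.....##.#....#.#.....#####..######..
 36 ...#.......####.....#...##.#################.....##......#.#.....####...#####...
 44 ...#.......#####..#.#...##.#################....####.....#.......####...#####..
[... 1426 characters left out ...]
..#####.#..####..###
188 .................###..DDDDDDDDDD.####WWW..#####...............##.......#........
196 .................###..DDDDDDDDDD.####WWW..#####...............#..#....##........
204 ..................##..DDDDDDDDDD.####WWW..#####...............#..#....#........W
212 ..................##...DDDDDDDDDW####WWW.#####................#.......#.......WW
220 ....#........##..###...DDDDDDDDDW####WWW..####...............#...............WWW
228 .............#######...DDDDDDDDDW####WWW..##WWW..............#..#....#....DD.WWW
236 ...........#.#########.........D.####WWWWWW..#..#..##........#............D.DWWW
244 DDDDDDDDDDD..#######WW..###.#########WWW.........WW##.......DDDDDDDDDDDDDDDDDDDD
```

The board stays put: the wrist view along its plane shows its top edge (columns 279–291, predicted 276–290) tight against the backrest bar, with no yaw drift. One last numeric check of the hook direction against the base plate, using the post-hang wrist image.

Run:
```python
from h import *
np.set_printoptions(precision=4,suppress=True)
C=cam('wrist',np.load('w8.npy'));im=cv2.imread('pics/w8.png').astype(int);g=im.max(2);s=g-im.min(2)
a=np.radians(16.2);b=np.array([np.cos(a),np.sin(a),0]);ax=np.array([.5955,.0295,0])
print(proj([ax-.03*b+[0,0,.2805],ax-.06*b+[0,0,.28],ax-.088*b+[0,0,.275],ax-.1*b+[0,0,.288]],C))
pts=[]
for r in range(62,122,6):
    w=g[r,255:320];i=np.where((w>165)&(s[r,255:320]<40))[0]+255;print(r,i[[0,-1]] if len(i) else None)
    if len(i): pts.append(atz(((i[0]+i[-1])/2,r),.28,C)[:2])
p=np.array(pts);k=np.polyfit(p[:,0],p[:,1],1);print('rod dir deg',np.degrees(np.arctan(k[0])))
L=[];Rr=[];rows=range(185,235,5)
for r in rows:
    i=np.where((s[r,200:360]<40)&(g[r,200:360]>90))[0]+200
    L.append(atz((i[0],r),.014,C)[:2]);Rr.append(atz((i[-1],r),.014,C)[:2])
for q in(np.array(L),np.array(Rr)): print('plate edge deg',np.degrees(np.arctan(np.polyfit(q[:,0],q[:,1],1)[0])),q[[0,-1]].tolist())
print('time',robot.observe()['time'])
```

```text
[[283.7442  62.569 ]
 [283.8161  92.9566]
 [283.867  130.5607]
 [283.9843 130.3584]]
62 [278 284]
68 [278 284]
74 [278 284]
80 [278 285]
86 [278 285]
92 [278 284]
98 [278 284]
104 [278 318]
110 [278 284]
116 [277 284]
rod dir deg 18.76499397748719
plate edge deg 38.1360108311133 [[0.6135704952680323, 0.15705386629592205], [0.5545927052045938, 0.10250087701880589]]
plate edge deg 1.4927094067321114 [[0.6764579993470778, -0.058990533176555664], [0.5993089171027157, -0.051418520659838346]]
time 21.4
```

Run:
```python
from h import *
C=cam('wrist',np.load('w5.npy'));im=cv2.imread('pics/w5.png').astype(int);g=im.max(2);s=g-im.min(2)
P=[]
for c in list(range(228,268,3))+list(range(304,350,3)):
    i=np.where((s[146:166,c]<40)&(g[146:166,c]>140))[0]
    if len(i) and 2<i[0]: P.append((c,146+i[0]))
print(P)
q=np.array([atz(p,.014,C)[:2] for p in P]);k=np.polyfit(q[:,1],q[:,0],1);print('plate yaw',np.degrees(np.arctan(-k[0])))
for nm,rows in(('w5',range(10,50,4)),):
    r=[]
    for y in rows:
        w=np.where(g[y,270:310]>150)[0]+270;r.append(atz((w.mean(),y),.28,C)[:2])
    r=np.array(r);print('rod dir w5',np.degrees(np.arctan(np.polyfit(r[:,0],r[:,1],1)[0])))
C=cam('wrist',np.load('w8.npy'));im=cv2.imread('pics/w8.png').astype(int);g=im.max(2)
r=np.array([atz((281,y),.28,C)[:2] for y in(62,98)]);d=r[0]-r[1];print('rod dir w8',np.degrees(np.arctan2(d[1],d[0])))
```

```text
[(228, np.int64(152)), (249, np.int64(162)), (252, np.int64(157)), (255, np.int64(153)), (258, np.int64(152)), (261, np.int64(152)), (264, np.int64(152)), (267, np.int64(152)), (304, np.int64(152)), (307, np.int64(152)), (310, np.int64(152)), (313, np.int64(152)), (316, np.int64(153)), (319, np.int64(158)), (322, np.int64(164)), (343, np.int64(153)), (346, np.int64(153)), (349, np.int64(153))]
plate yaw 15.888646580440271
rod dir w5 15.414016126324581
rod dir w8 16.34144566724518
```

Rod direction measures 15.4–16.3° and base yaw about 16°, so the hook is square to within about 1°. The gripper is clear of everything, so I'll hand in.

```bash
python3 -c "
from h import *
print(robot.hand_in())"
```

```text
the job is handed in; nothing more can be done
None
```

The job is done and handed in at about 21.4 s of the 70 s allowed. The turner hangs on the front hook and the board leans on its stand.

- **Carousel:** I gripped the knob and turned it about 172° clockwise so the empty hook points to the front. The last measurements put the hook rod at 15.4–16.3° against a base-plate yaw of about 16°, so it is square to within about 1°. Earlier, rougher plate readings scattered between 14° and 20°. One automatic fit after the hanging was spoilt by other edges, so I did not use it.
- **Turner:** The rod was seen passing through the loop before I lowered it. The wrist force showed the loop seated on the hook, and after release the picture showed it hanging there.
- **Board:** I moved it upright from the drainer, tilted it 20° and set it on the pad until the force showed contact with pad and backrest, then let go. The last image, checked numerically along the board's plane, shows its top edge tight against the backrest bar within about 3 pixels of prediction, with no visible yaw error and roughly centred.

I did not touch the bowl, jar, sauce bottle or the look-alike boards. Once I had viewed 12 pictures, the remaining checks were numeric only. The robot was clear of everything at hand-in.

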